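# Spread a snap ring over a sander spindle and hold it open at the groove

## Task

Take the snap-ring pliers out of the tool block, put their nose into the gap of the open snap ring in the parts tray, and squeeze to spread the ring and lift it on the tips; keep the gripper's fingers off the ring. Slide the spread ring gently down over the upright spindle shaft until it lies level at the groove, against the washer. Finish there still holding: pliers fully squeezed in the gripper and carried by nothing else, ring still spread clear of the shaft and not let snap in (I want to check the groove first); leave everything else on the bench where it is.

Things in the scene. Friction and masses are not known exactly. Their poses are not given: they have to be found in the camera images.
- pliers: Straight-nosed external snap-ring pliers, steel with black soft-dipped handles, loose, 153 mm long, 100-160 g, standing upright nose down in the tool block. Origin: joint pin, 15 mm thick. z: up, from nose to handles; y: across the handles, the line along which they are squeezed. Mirror-symmetric in x and y: either way round is the same.
- pliers_grip (a point): Point between the pliers' handles, 55 mm above the joint pin, a good height to grip; axes as pliers. The grips run from 26 to 85 mm above the pin, 14 mm thick in x. Over their outsides, relaxed: 58 mm at the bottom, 64 mm here, 70 mm at the top; fully squeezed: 49, 45 and 41 mm. Closing the fingers to 66 mm holds them all but relaxed.
- pliers_tip (a point): Nose end of the pliers, 67 mm below the joint pin (65 mm squeezed). Two serrated blades, each 8 mm in x and 4.5 mm in y, together 9 mm wide relaxed; squeezed, their outer faces are 31 mm apart. Outside each blade, 2.4 mm above its end (64 mm below the pin), a shoulder 9 mm wide that comes to rest on the ring's ends. As the handles close, the pliers sink about 3 mm in the fingers.
- pliers_left (a joint): Squeeze of the pliers: turn of the +y half, 0 = relaxed, blades together; 0.17 rad = fully squeezed, at the inbuilt stop, where the fingers stand about 46 mm apart. The other half turns equally. A spring opens them: each handle starts to move at about 6 N; 25 N of grip squeezes them fully, with the ring on the tips too; 8 N at 66 mm carries them.
- ring: C-shaped steel snap ring without holes, 3 mm thick, about 57 mm across, 28 g, lying flat and loose in the tray. Origin: its centre, on the underside. x: from the centre to the middle of the gap. Inner radius relaxed 22 mm at the sides (less than the shaft), fully spread 24.5 mm all round, outer 30.5 mm.
- ring_gap (a point): Where the pliers' nose goes in, with their y along the ring's y: middle of the ring's gap, 30.5 mm from its centre along x (29.5 mm once spread), level with its top face; axes as ring. The gap is 20 mm wide relaxed, between squared ends that reach from 22 to 36 mm from the centre. Spread by the blades, the ring is held by friction and can be lifted level.
- ring_left (a joint): Spread of the ring: turn of the +y half about the ring's back, 0 = relaxed, about 0.09 rad = spread by fully squeezed pliers. Springy, 2 to 7 N at each end. Below 0.03 rad the ring bites on the shaft.
- ring_right (a joint): The same for the -y half; both turn equally.
- spindle: Fixed spindle unit, shaft upright: board 130 mm square, yellow bearing housing 102 mm in diameter up to 70 mm, steel washer 68 mm in diameter with its top face at 76 mm, then the shaft. Origin under its centre.
- groove (a point): On the shaft's axis, level with the washer's top face (the groove's lower edge), 76 mm above the bench; z up. The seated ring's origin lies here. The groove is 4 mm high, 41 mm in diameter; above it the shaft is 45 mm in diameter for 15 mm, then tapers over 6 mm to 36 mm at its end, 101 mm above the bench.
- block: Fixed wooden tool block, 150 mm (x) by 90 mm (y) by 90 mm high, origin under its centre. The pliers stand in its middle slot, 19 mm (x) by 52 mm (y), 85 mm deep, their y along the block's y; they pass it relaxed or squeezed. Four fixed screwdrivers stand near its x ends, 50 mm from the slot, tops at most 146 mm high.
- tray: Fixed shallow steel parts tray lined with black rubber, 200 mm (x) by 150 mm (y), rim 12 mm high, lining 4 mm above the bench; origin under its centre. Tray and tool block may change sides.
- bearing: Bystander: ball bearing 62 mm diameter, 16 mm high, in the tray. Origin: centre of underside.
- spacer: Bystander: closed spacer ring, 48 mm diameter, 10 mm high, no gap, in the tray. Origin: centre of underside.
- bowl: Bystander: turned wooden bowl, 130 mm diameter, 60 mm high. Origin: centre of underside.
- small_bowl: Bystander: turned wooden bowl, 100 mm diameter, 45 mm high. Origin: centre of underside.
- spray: Bystander: clear spray bottle with trigger head, 72 mm diameter, 200 mm high. Origin: centre of underside.
- wax_tin: Bystander: round metal tin, 72 mm diameter, 50 mm high. Origin: centre of underside.
- hammer: Bystander: hammer lying flat, 260 mm long. Origin: under its middle.
- brush: Bystander: brush lying flat, 200 mm long. Origin: under its middle.
There are look-alikes about, which are no part of the job. Leave any red look-alike of the pliers alone.

How it is judged:
By the outcome, as a careful person would: the job done as asked, in the order asked, and still so for the second after the job is handed in, while the arm keeps its last pose, push and grip.
It also fails if it takes over 59 s, if anything falls off the work surface, if the arm or the gripper's body presses on something with over 40 N, if the wrist force passes 120 N, or if a joint passes its speed limit or range.

## Robot

A 6-joint arm with a two-finger parallel gripper is mounted at the origin on the work surface. World frame = base frame: x ahead of the robot, y to its left, z up, the work surface at z = 0. Lengths are in m, angles in rad, forces in N, time in s.
With the tool pointing down it reaches from about 0.35 to 0.775 m from the base axis. Payload 5.5 kg.
Tool frame: the origin (TCP) lies at the very end of the fingers, on their centre line; the grasp point (between the pads) lies 19 mm behind it; z points along the fingers, y is the line along which they close (so a half turn about z gives the same grasp; the last joint's range is limited). The gripper opens to 85 mm and grips with 20 to 120 N. Pads are 22 mm wide; open, the fingers measure 114 mm over their backs; the gripper's body (76 mm by 85 mm) begins 54 mm behind the grasp point. The pads swing forward as they close: fully open they stand 13 mm farther back than shut.
Start: joints at [1.171, 0.313, 0.046, 1.304, 0, 1.431], TCP at [0.148, 0.556, 0.231] pointing down, gripper open.
Joint ranges: [-2.76, 2.76], [-0.86, 1.69], [-1.03, 1.26], [-2.2, 2.34], [-1.47, 1.5], [-3.14, 3.14]. Speed limits (rad/s): [2.57, 2.57, 3.14, 3.14, 3.14, 3.14].

## Interface

Orientations are given as a unit quaternion [w, x, y, z].
In Python, from workcell import env, imaging, ticket gives the robot as it stands. The module is installed in compiled form; this text tells all that it offers.
- The arm moves only by the tool apply_moves, never from a script. Its argument "rows" is a list of rows, each an object with "xyz": the shift along the tool's x, y, z in mm, a list of three; "turn": the turn, a rotation vector about the tool's x, y, z in rad, a list of three; "grip": the opening, from 0 (shut) to 1 (fully open). A call has 1 to 12 rows; each row is the pose to reach, as a shift and turn from the pose commanded when the call began, along the tool's axes at that moment; what a row does not reach only later rows make up. A row lasts 1/12 s, in which the tool goes at most 41.7 mm and 7.16 degrees, less where a joint would pass 70% of its speed; a pose out of reach is approached as far as the arm can. A call with a gripper value outside its range is refused whole. The fingers move at their own pace and stop on an object; "force" is the grip in N (left out, the last holds). Time passes only in rows, so rows that repeat a pose let the fingers close. It gives the time, the measured TCP pose, the force, the opening and the grip force at its end, in the units of the state.
- env.get_state(): the state, without advancing time (a new reading comes with each control period).
- imaging.read_camera(name): name is "scene" or "top" or "wrist"; returns a dict with "color" (480x640x3 uint8, blue, green, red), "z_map" (480x640 float32, m along the optical axis (not along the pixel's ray), 0 where there is no reading), "camera_matrix" (3x3 intrinsics, pixels), "view" (4x4, takes a point from world to camera coordinates). Camera axes: x right, y down, z forward; pixel columns grow to the right and rows downward; lengths in m; the calibration is good to about 2 mm. A picture is of the moment at which its call begins.
- ticket.hand_in(): hands the job in; it is judged then, once.
The state is a dict: "clock": time; "joint_pos": joint angles; "qvel": joint speeds; "tau": joint torques, N m; "tcp_pos": TCP position; "orientation": TCP orientation; "wrist_force": force on the tool from outside, world axes, zero at the start; "ft_torque": the same for the moment, N m; "finger_gap": finger opening in m; "grip_force": force on a finger pad.
Only numpy, scipy, OpenCV 4.12 (cv2) and the standard library are available. Lean on these libraries where they do the work, as an engineer would, in place of code of your own. Each camera call takes 0.05 s, during which the arm holds its last target. There are 200 camera calls.

## Working session

There is one attempt and no reset: what is moved stays moved. The work goes in short steps, Python scripts to look and compute and a tool call to move; the robot and the scene stay as the last step left them, time stands still between calls to the robot, and variables do not carry over. Pictures are saved under pics/ and viewed, at most 10 in all, crops included, and the job is handed in when it is done.

Besides the shell and the picture viewer there is one more tool, called by a JSON object that holds its "method" and its "body", one argument or row to a line. apply_moves: Moves the arm, as the interface text tells. Its arguments: {"type":"object","properties":{"rows":{"type":"array"},"force":{"type":"number"}},"required":["rows"]}

```bash
mkdir -p pics
cat > h.py <<'E'
import numpy as np, cv2
from workcell import env, imaging
def cam(n):
    d=imaging.read_camera(n); return d
def pts(d):
    K=d['camera_matrix'];T=np.linalg.inv(d['view']);z=d['z_map']
    v,u=np.mgrid[0:z.shape[0],0:z.shape[1]]
    p=np.stack([(u-K[0,2])/K[0,0]*z,(v-K[1,2])/K[1,1]*z,z],-1)
    return p@T[:3,:3].T+T[:3,3]
def ray(d,uv,h):
    K=d['camera_matrix'];T=np.linalg.inv(d['view'])
    uv=np.atleast_2d(np.array(uv,float))
    r=np.c_[(uv[:,0]-K[0,2])/K[0,0],(uv[:,1]-K[1,2])/K[1,1],np.ones(len(uv))]@T[:3,:3].T
    o=T[:3,3]
    return o+r*((h-o[2])/r[:,2])[:,None]
E
python3 - <<'E'
from h import *
import pickle
s=env.get_state();print(s)
D={}
for n in('scene','top','wrist'):
    d=cam(n);D[n]=d;cv2.imwrite(f'pics/{n}0.png',d['color']);print(n,d['view'].round(3).tolist(),d['camera_matrix'].round(1).tolist(),(d['z_map']>0).mean())
pickle.dump(D,open('d0.pkl','wb'))
E
```

```text
{'clock': 0.0, 'joint_pos': array([ 1.17137348e+00,  3.13983449e-01,  4.49910807e-02,  1.30360751e+00,
       -4.00873335e-05,  1.43120621e+00]), 'qvel': array([-0.00016941, -0.00013616, -0.00159513,  0.00072214, -0.00091843,
       -0.00042045]), 'tau': array([ 1.09995552e-03, -4.80627429e+01,  2.98533672e+01,  1.93456491e-02,
       -1.33799786e-04, -2.18037513e-05]), 'tcp_pos': array([0.14754365, 0.55522035, 0.23042347]), 'orientation': array([-2.20783360e-04,  1.29551145e-01,  9.91572331e-01, -8.74562362e-04]), 'wrist_force': array([ 0.41875416,  0.14266928, -0.22088467]), 'ft_torque': array([-0.02949277,  0.01825494,  0.0144466 ]), 'grip_force': 0.0, 'finger_gap': 0.08540868917812043}
scene [[-0.494, 0.869, -0.016, 0.292], [0.717, 0.397, -0.574, -0.342], [-0.492, -0.295, -0.819, 1.336], [0.0, 0.0, 0.0, 1.0]] [[486.2, 0.0, 310.4], [0.0, 486.2, 241.6], [0.0, 0.0, 1.0]] 0.9959212239583334
top [[-0.023, -1.0, -0.014, 0.023], [-0.992, 0.025, -0.122, 0.61], [0.122, 0.011, -0.992, 1.089], [0.0, 0.0, 0.0, 1.0]] [[498.8, 0.0, 313.2], [0.0, 498.8, 243.8], [0.0, 0.0, 1.0]] 0.9962076822916667
wrist [[0.257, 0.966, -0.002, -0.574], [0.925, -0.245, 0.289, -0.037], [0.279, -0.076, -0.957, 0.38], [0.0, 0.0, 0.0, 1.0]] [[423.1, 0.0, 315.3], [0.0, 423.1, 243.8], [0.0, 0.0, 1.0]] 0.9959244791666667
```

View pics/top0.png

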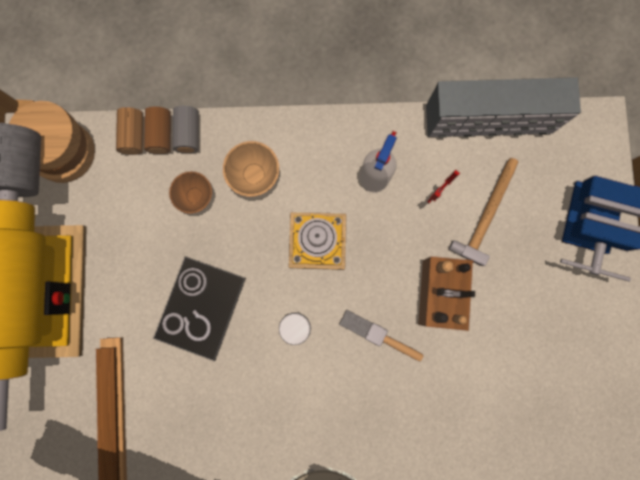

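View pics/scene0.png

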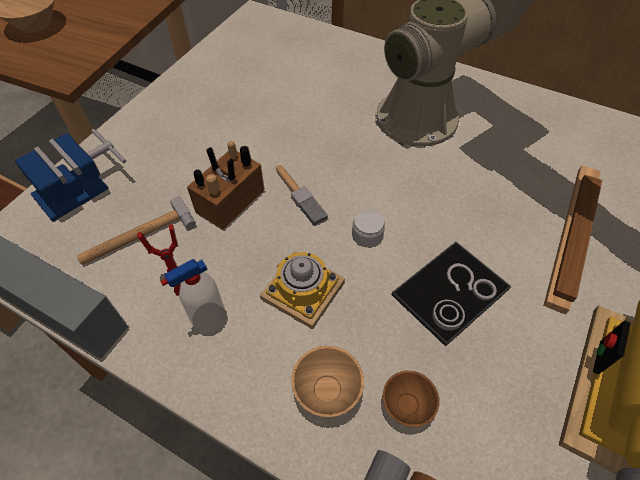

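The top view shows the black pliers in the block at about (455,293) and the red look-alike at (440,188). The open ring is at (198,325), with the closed spacer at (173,323), the bearing at (192,281) and the spindle at (318,237). The scene view agrees: pliers (228,170), red pliers (160,250), ring (460,277), spacer (485,289).

Candidates:
- **Pliers:** black ones in the block (455,293) chosen. The red ones (440,188) and the screwdriver handles (440,318) and (463,268) are rejected.
- **Ring:** the gapped one (198,325) chosen. The spacer (173,323) and bearing (192,281) are rejected.

Next is a close crop to check, with measurements.

Run:
```python
from h import *
import pickle
D=pickle.load(open('d0.pkl','rb'))
t=D['top'];s=D['scene'];P=pts(t);Q=pts(s)
a=cv2.resize(t['color'][250:365,150:250],(400,460),interpolation=3)
b=cv2.resize(s['color'][135:230,180:280],(400,460),interpolation=3) 
cv2.imwrite('pics/c1.png',np.hstack([a,b]))
def rep(n,P,m): p=P[m];print(n,len(p),p.mean(0).round(4),p.min(0).round(3),p.max(0).round(3))
for n,A in(('top',P),('scene',Q)):
  I=D[n]['color'].astype(int);z=A[...,2]
  # regions by top estimate
  print(n,'px:', [ (k,A[v,u].round(3).tolist()) for k,(u,v) in (dict(pl=(455,293),ring=(185,328),sp=(318,237)) if n=='top' else dict(pl=(230,168),sp=(301,267),ring=(460,265))).items()])
  # block top: height 0.08-.1
  m=(z>.085)&(z<.095)&(A[...,1]<-.15)&(A[...,1]>-.45)&(A[...,0]<.6)&(A[...,0]>.25); rep('blocktop',A,m); print(cv2.minAreaRect(A[m][:,:2].astype(np.float32)))
  m=(z>.12)&(z<.2)&(A[...,1]<-.15)&(A[...,1]>-.45)&(A[...,0]<.55)&(A[...,0]>.25); 
  nl,L,st,c=cv2.connectedComponentsWithStats(m.astype(np.uint8))
  for i in range(1,nl): rep('tall',A,L==i)
  m=(z>.095)&(z<.104)&(abs(A[...,1])<.1)&(A[...,0]>.4)&(A[...,0]<.65); rep('shafttop',A,m)
  m=(z>.072)&(z<.079)&(abs(A[...,1])<.1)&(A[...,0]>.4)&(A[...,0]<.65); rep('washer',A,m)
  m=(z>.066)&(z<.072)&(abs(A[...,1])<.1)&(A[...,0]>.4)&(A[...,0]<.65); rep('housing',A,m)
```

```text
top px: [('pl', [0.492, -0.291, 0.086]), ('ring', [0.428, 0.308, -0.0]), ('sp', [0.617, -0.003, 0.1])]
blocktop 2310 [ 0.4921 -0.2766  0.0897] [ 0.414 -0.331  0.085] [ 0.572 -0.225  0.095]
((0.4934297800064087, -0.2784212529659271), (0.0914897471666336, 0.15020141005516052), 83.09464263916016)
tall 88 [ 0.5437 -0.2622  0.1389] [ 0.536 -0.276  0.121] [ 0.55  -0.253  0.148]
tall 67 [ 0.543  -0.3025  0.1335] [ 0.536 -0.312  0.121] [ 0.55  -0.296  0.142]
tall 42 [ 0.4964 -0.2472  0.1498] [ 0.49  -0.251  0.124] [ 0.503 -0.243  0.159]
tall 72 [ 0.49   -0.3052  0.1445] [ 0.484 -0.313  0.122] [ 0.497 -0.299  0.159]
tall 114 [ 0.4437 -0.2477  0.1401] [ 0.433 -0.26   0.121] [ 0.454 -0.24   0.148]
tall 78 [ 0.4388 -0.2875  0.1351] [ 0.431 -0.297  0.12 ] [ 0.447 -0.281  0.143]
shafttop 305 [ 0.6212 -0.0013  0.1002] [ 0.6   -0.022  0.095] [0.644 0.021 0.104]
washer 538 [ 0.614 -0.001  0.075] [ 0.573 -0.049  0.072] [0.65  0.046 0.079]
housing 469 [ 0.6067 -0.0015  0.0698] [ 0.571 -0.051  0.066] [0.65  0.048 0.072]
scene px: [('pl', [0.502, -0.247, 0.137]), ('sp', [0.627, 0.002, 0.102]), ('ring', [
[... 315 characters left out ...]
.3051  0.1402] [ 0.482 -0.312  0.121] [ 0.498 -0.299  0.157]
tall 114 [ 0.4471 -0.2468  0.136 ] [ 0.434 -0.258  0.12 ] [ 0.455 -0.239  0.147]
tall 83 [ 0.499  -0.2475  0.1418] [ 0.491 -0.256  0.121] [ 0.505 -0.243  0.157]
tall 54 [ 0.5447 -0.3008  0.132 ] [ 0.535 -0.311  0.12 ] [ 0.55  -0.296  0.14 ]
tall 55 [ 0.5446 -0.2593  0.1374] [ 0.536 -0.273  0.121] [ 0.55  -0.252  0.147]
tall 1 [ 0.5497 -0.3115  0.123 ] [ 0.55  -0.312  0.123] [ 0.55  -0.312  0.123]
shafttop 333 [6.24e-01 3.00e-04 1.00e-01] [ 0.6   -0.022  0.095] [0.645 0.021 0.104]
washer 509 [0.6235 0.0045 0.0748] [ 0.575 -0.047  0.072] [0.65  0.049 0.079]
housing 464 [0.6094 0.0038 0.0701] [ 0.571 -0.051  0.066] [0.65  0.05  0.072]
```

View pics/c1.png

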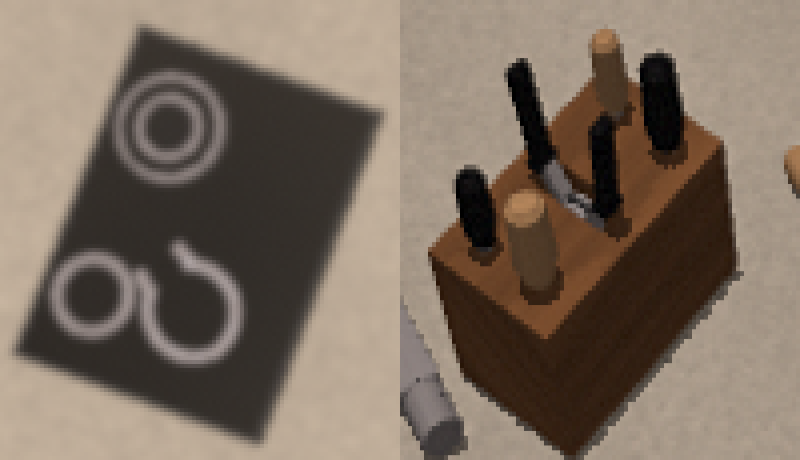

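The crop confirms both choices. The black-handled pliers stand in the middle slot, and the gapped ring opens up-left, with the spacer almost touching one end. I'll look at the ring from close by on the way.

{"method": "apply_moves", "body": {
  "rows": [
    {"xyz": [-331, -186, 0], "turn": [0, 0, 0], "grip": 1},
    {"xyz": [-331, -186, 0], "turn": [0, 0, 0], "grip": 1},
    {"xyz": [-331, -186, 0], "turn": [0, 0, 0], "grip": 1},
    {"xyz": [-331, -186, 0], "turn": [0, 0, 0], "grip": 1},
    {"xyz": [-331, -186, 0], "turn": [0, 0, 0], "grip": 1},
    {"xyz": [-331, -186, 0], "turn": [0, 0, 0], "grip": 1},
    {"xyz": [-331, -186, 0], "turn": [0, 0, 0], "grip": 1},
    {"xyz": [-331, -186, 0], "turn": [0, 0, 0], "grip": 1},
    {"xyz": [-331, -186, 0], "turn": [0, 0, 0], "grip": 1},
    {"xyz": [-331, -186, 0], "turn": [0, 0, 0], "grip": 1},
    {"xyz": [-331, -186, 0], "turn": [0, 0, 0], "grip": 1}
  ]
}}

```text
clock: 1.07
tcp_pos: [0.4215, 0.289, 0.2309]
orientation: [-0.0, 0.132, 0.991, -0.0]
wrist_force: [0.4, 0.0, 0.1]
finger_gap: 0.0851
grip_force: 0.0
```

```bash
cat >> h.py <<'E'
from scipy.spatial.transform import Rotation as Rn
def tool():
    s=env.get_state();q=s['orientation'];R=Rn.from_quat([q[1],q[2],q[3],q[0]]).as_matrix()
    return np.array(s['tcp_pos']),R,s
def togo(tgt,yang):
    p,R,s=tool();a=np.degrees(np.arctan2(R[1,1],R[0,1]))
    w=(yang-a+180)%360-180
    Rt=Rn.from_euler('z',yang,degrees=True).as_matrix();c=np.cos(np.radians(yang));n=np.sin(np.radians(yang))
    G=np.array([[-n,c,0],[c,n,0],[0,0,-1]])  # x,y,z columns, tool straight down
    print('tcp',p.round(4),'yang %.2f'%a,'z',R[:,2].round(4),'shift mm',(R.T@(np.array(tgt)-p)*1e3).round(1),'turn',Rn.from_matrix(R.T@G).as_rotvec().round(4),'t',round(s['clock'],2),'F',s['wrist_force'].round(2),'gap',round(s['finger_gap']*1e3,1),'grip',round(s['grip_force'],1))
E
python3 - <<'E'
from h import *
import pickle
d=cam('wrist');cv2.imwrite('pics/w1.png',d['color']);pickle.dump(d,open('w1.pkl','wb'))
P=pts(d);g=d['color'].min(2);
m=(P[...,2]>.0015)&(g>75)&(P[...,2]<.03)
nl,L,st,c=cv2.connectedComponentsWithStats(m.astype(np.uint8))
for i in range(1,nl):
  if st[i,4]>150:
    q=P[L==i];print(i,st[i],q.mean(0).round(4),np.percentile(q[:,2],[5,50,95]).round(4))
togo([.494,-.2765,.215],82.8)
E
```

```text
60 [ 473    0   84  144 2493] [0.3727 0.4595 0.0202] [0.0189 0.0202 0.0215]
1638 [ 612   51   28  332 4994] [0.475  0.5477 0.0199] [0.0187 0.02   0.0213]
4835 [271 184  74  68 867] [0.4282 0.273  0.007 ] [0.0055 0.0071 0.0083]
4836 [341 185  40  37 191] [0.4213 0.3247 0.0142] [0.0129 0.0142 0.0154]
5520 [ 36 231  51  13 210] [0.3883 0.0662 0.0175] [0.0049 0.0179 0.0287]
6078 [310 290  67  61 849] [0.5293 0.2857 0.0187] [0.0041 0.0198 0.021 ]
6152 [323 303  41  38 523] [0.5306 0.2853 0.0205] [0.0194 0.0205 0.0217]
tcp [0.4202 0.2901 0.2309] yang 74.95 z [-1.1e-03  1.0e-04 -1.0e+00] shift mm [-218.4 -528.    15.8] turn [-1.00e-04 -1.10e-03 -1.37e-01] t 1.12 F [-0.62  0.13  0.52] gap 85.3 grip 0.0
```

View pics/w1.png

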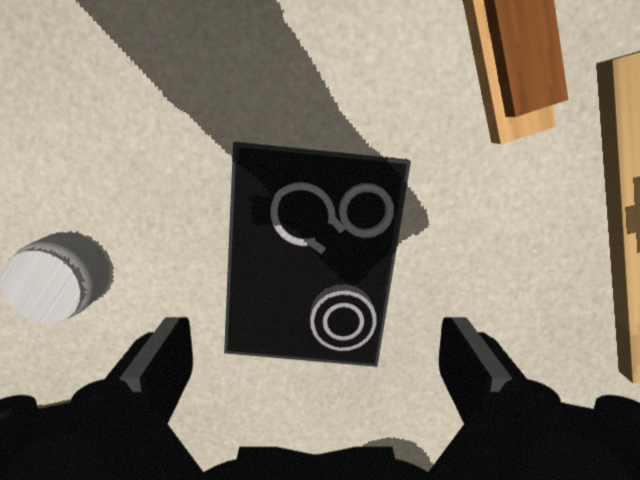

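The wrist view shows the ring at (303,213) with its gap at the lower right, (330,238), the spacer close by at (366,210), and the bearing at (343,320). I'll fit the ring and its gap from this image.

```bash
cat >> h.py <<'E'
from scipy.optimize import least_squares
def ringfit(d,c0,thr=45,h=.007,rmax=.045):
    g=d['color'].max(2)
    v,u=np.nonzero(g>thr); X=ray(d,np.c_[u,v],h)[:,:2]
    k=np.hypot(*(X-c0).T)<rmax; X=X[k]
    c=np.array(c0)
    for _ in range(6):
        r=np.hypot(*(X-c).T); ok=(r>.0185)&(r<.0315)
        f=least_squares(lambda q:np.hypot(*(X[ok]-q[:2]).T)-q[2],[*c,.025],loss='soft_l1',f_scale=.002); c=f.x[:2]
    r=np.hypot(*(X-c).T);a=np.degrees(np.arctan2(*(X-c)[:,::-1].T))
    return c,f.x[2],X,r,a
def gap(r,a,lo=.0215,hi=.0275):
    s=np.sort(a[(r>lo)&(r<hi)]);s=np.r_[s,s[0]+360];i=np.argmax(np.diff(s))
    return s[i],s[i+1]
E
python3 - <<'E'
from h import *
import pickle
d=pickle.load(open('w1.pkl','rb'))
for thr in (35,45,60):
  c,R,X,r,a=ringfit(d,[.425,.277],thr)
  lo,hi=gap(r,a);print('ring',thr,c.round(4),R.round(4),len(X),'gap',lo,hi,'mid',(lo+hi)/2,'width',2*R*np.sin(np.radians(hi-lo)/2))
g=d['color'].max(2)
nl,L,st,c=cv2.connectedComponentsWithStats((g>40).astype(np.uint8)[150:360,240:400])
for i in range(1,nl):
  if st[i,4]>60: print(st[i],c[i]+[240,150])
# spacer
v,u=np.nonzero(g>40);X=ray(d,np.c_[u,v],.014)[:,:2];q=ray(d,[366,210],.014)[0,:2];k=np.hypot(*(X-q).T)<.0255
(x,y),rr=cv2.minEnclosingCircle(X[k].astype(np.float32));print('spacer',q,x,y,rr,X[k].mean(0))
D=pickle.load(open('d0.pkl','rb'));t=D['top']
c,R,X,r,a=ringfit(t,[.425,.277],90);print('top',c,R,gap(r,a))
E
```

```text
ring 35 [0.4269 0.2752] 0.0259 1831 gap 11.051458614779568 55.90540947049083 mid 33.4784340426352 width 0.01974006141392011
ring 45 [0.4269 0.2753] 0.0259 1702 gap 10.85908125542354 56.646878391884165 mid 33.75297982365385 width 0.020121417718143634
ring 60 [0.4269 0.2753] 0.0258 1529 gap 9.89186448612803 57.77487375307413 mid 33.83336911960108 width 0.020979590952885284
[ 74   0  86  14 478] [371.958159  153.4832636]
[  30   32  124   72 2673] [332.20164609 212.91395436]
[ 136   77   24  133 1776] [391.05855856 312.60304054]
[  69  134   68   68 1344] [341.9858631  312.82068452]
[ 82 152  43  39 653] [342.94027565 321.00153139]
[  0 202  86   8 366] [269.77868852 356.80327869]
spacer [0.43600053 0.33013824] 0.4365786015987396 0.3294260501861572 0.02456420473754406 [0.43653846 0.32986868]
top [0.42955543 0.27742293] 0.02598660713687841 (np.float64(12.083280663806569), np.float64(52.09229735354357))
```

{"method": "apply_moves", "body": {
  "rows": [
    {"xyz": [-218, -528, 0], "turn": [0, 0, -0.137], "grip": 1},
    {"xyz": [-218, -528, 0], "turn": [0, 0, -0.137], "grip": 1},
    {"xyz": [-218, -528, 0], "turn": [0, 0, -0.137], "grip": 1},
    {"xyz": [-218, -528, 0], "turn": [0, 0, -0.137], "grip": 1},
    {"xyz": [-218, -528, 0], "turn": [0, 0, -0.137], "grip": 1},
    {"xyz": [-218, -528, 0], "turn": [0, 0, -0.137], "grip": 1},
    {"xyz": [-218, -528, 0], "turn": [0, 0, -0.137], "grip": 1},
    {"xyz": [-218, -528, 0], "turn": [0, 0, -0.137], "grip": 1},
    {"xyz": [-218, -528, 0], "turn": [0, 0, -0.137], "grip": 1},
    {"xyz": [-218, -528, 0], "turn": [0, 0, -0.137], "grip": 1},
    {"xyz": [-218, -528, 0], "turn": [0, 0, -0.137], "grip": 1},
    {"xyz": [-218, -528, 0], "turn": [0, 0, -0.137], "grip": 1}
  ]
}}

```text
clock: 2.12
tcp_pos: [0.4852, -0.2, 0.2314]
orientation: [0.0, 0.06, 0.998, 0.0]
wrist_force: [0.6, 0.4, -0.3]
finger_gap: 0.0854
grip_force: 0.0
```

Run:
```python
from h import *
d=cam('wrist');cv2.imwrite('pics/w2.png',d['color']);P=pts(d);z=P[...,2]
m=(z>.115)&(z<.17)&(d['color'].max(2)<70)
nl,L,st,c=cv2.connectedComponentsWithStats(m.astype(np.uint8))
for i in range(1,nl):
  if st[i,4]>100:
    q=P[L==i];h=q[q[:,2]>np.percentile(q[:,2],60)];print(st[i],q.mean(0).round(4),h.mean(0).round(4),q[:,2].max().round(4))
togo([.494,-.2765,.215],82.8)
```

```text
[ 195  159   47   44 1518] [ 0.4386 -0.2487  0.1396] [ 0.44   -0.2513  0.1459] 0.1479
[157 173  17  21 195] [ 0.4382 -0.2835  0.125 ] [ 0.4382 -0.2837  0.131 ] 0.1354
[ 113  249   48   45 1198] [ 0.485  -0.3057  0.1408] [ 0.4854 -0.3081  0.1536] 0.1573
[222 250  21  44 710] [ 0.4906 -0.2493  0.1449] [ 0.4932 -0.2494  0.1554] 0.1574
tcp [ 0.4868 -0.2075  0.2309] yang 82.81 z [ 0.0016 -0.0048 -1.    ] shift mm [-15.7 -67.5  16.2] turn [-0.0045  0.0022  0.0002] t 2.17 F [ 4.34 -5.84  0.5 ] gap 85.3 grip 0.0
```

View pics/w2.png

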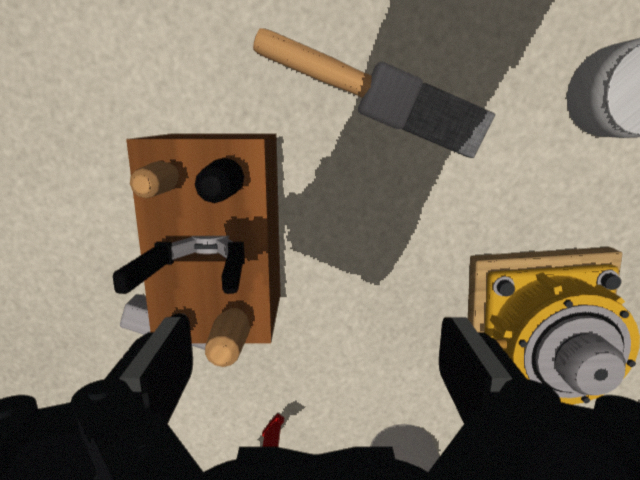

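The view shows the pliers' handles at (140,268) and (232,267), with the joint at (205,243) in the slot. The arm was still moving, so I'll finish the approach and measure again.

{"method": "apply_moves", "body": {
  "rows": [
    {"xyz": [-16, -68, 16], "turn": [0, 0, 0], "grip": 1},
    {"xyz": [-16, -68, 16], "turn": [0, 0, 0], "grip": 1},
    {"xyz": [-16, -68, 16], "turn": [0, 0, 0], "grip": 1},
    {"xyz": [-16, -68, 16], "turn": [0, 0, 0], "grip": 1},
    {"xyz": [-16, -68, 16], "turn": [0, 0, 0], "grip": 1}
  ]
}}

```text
clock: 2.58
tcp_pos: [0.4926, -0.2676, 0.2151]
orientation: [-0.0, 0.06, 0.998, 0.001]
wrist_force: [-0.2, -0.2, 0.0]
finger_gap: 0.0854
grip_force: 0.0
```

Run:
```python
from h import *
d=cam('wrist');cv2.imwrite('pics/w3.png',d['color']);P=pts(d);z=P[...,2]
m=(z>.115)&(z<.17)&(d['color'].max(2)<70)
nl,L,st,c=cv2.connectedComponentsWithStats(m.astype(np.uint8))
for i in range(1,nl):
  if st[i,4]>100:
    q=P[L==i];h=q[q[:,2]>np.percentile(q[:,2],60)];print(st[i],q.mean(0).round(4),h.mean(0).round(4),h.min(0).round(4),h.max(0).round(4))
    b=q[abs(q[:,2]-.128)<.003]; print('  at128',len(b),b.min(0).round(4) if len(b) else '',b.max(0).round(4)if len(b) else '')
togo([.494,-.2765,.109],82.8)
```

```text
[ 312  133   43   47 1484] [ 0.4385 -0.2521  0.1423] [ 0.44   -0.2517  0.1462] [ 0.4322 -0.2592  0.1453] [ 0.4478 -0.2444  0.1482]
  at128 51 [ 0.4292 -0.2624  0.1252] [ 0.4442 -0.2416  0.1309]
[ 224  233   35   46 1035] [ 0.4845 -0.3067  0.143 ] [ 0.4857 -0.3094  0.155 ] [ 0.4793 -0.3143  0.1523] [ 0.4929 -0.3051  0.1575]
  at128 94 [ 0.4793 -0.3098  0.1251] [ 0.4926 -0.3021  0.131 ]
[331 233  29  46 884] [ 0.4907 -0.2516  0.1443] [ 0.4931 -0.2498  0.1553] [ 0.4865 -0.2542  0.1537] [ 0.5001 -0.2453  0.1575]
  at128 68 [ 0.4861 -0.2573  0.1252] [ 0.4967 -0.2479  0.1308]
[ 247  312   33   41 1012] [ 0.5372 -0.3047  0.131 ] [ 0.5401 -0.3058  0.1374] [ 0.5331 -0.313   0.1355] [ 0.548  -0.2988  0.1397]
  at128 150 [ 0.5318 -0.3148  0.125 ] [ 0.5418 -0.297   0.1309]
tcp [ 0.4927 -0.2675  0.2154] yang 83.10 z [-3.e-04  1.e-03 -1.e+00] shift mm [ -2.4  -8.9 106.4] turn [ 0.0009 -0.0005  0.0052] t 2.63 F [-0.39  0.05  0.17] gap 85.4 grip 0.0
```

{"method": "apply_moves", "body": {
  "rows": [
    {"xyz": [2, -2, 0], "turn": [0, 0, 0], "grip": 1},
    {"xyz": [2, -2, 20], "turn": [0, 0, 0], "grip": 1},
    {"xyz": [2, -2, 45], "turn": [0, 0, 0], "grip": 1},
    {"xyz": [2, -2, 75], "turn": [0, 0, 0], "grip": 1},
    {"xyz": [2, -2, 100], "turn": [0, 0, 0], "grip": 1},
    {"xyz": [2, -2, 107], "turn": [0, 0, 0], "grip": 1},
    {"xyz": [2, -2, 107], "turn": [0, 0, 0], "grip": 1},
    {"xyz": [2, -2, 107], "turn": [0, 0, 0], "grip": 1}
  ]
}}

```text
clock: 3.3
tcp_pos: [0.4899, -0.27, 0.1084]
orientation: [-0.0, 0.061, 0.998, 0.0]
wrist_force: [-0.8, 0.6, 0.3]
finger_gap: 0.0857
grip_force: 0.0
```

Run:
```python
from h import *
togo([.492,-.278,.108],83.)
d=cam('scene');cv2.imwrite('pics/s3.png',cv2.resize(d['color'][80:280,130:330],(600,600),interpolation=3))
```

```text
tcp [ 0.4899 -0.27    0.1084] yang 83.04 z [-7.e-04  9.e-04 -1.e+00] shift mm [-3.  -7.6  0.4] turn [ 0.0008 -0.0008  0.0007] t 3.3 F [-0.76  0.57  0.35] gap 85.7 grip 0.0
```

View pics/s3.png

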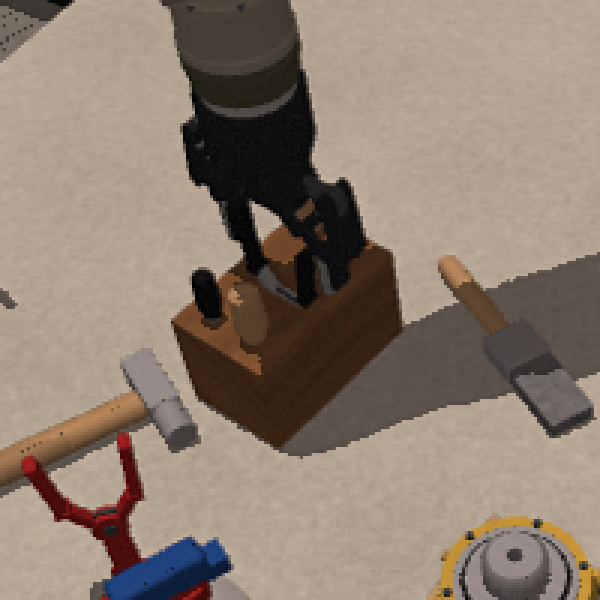

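The fingers straddle the handles ((250,230) and (335,240)), but about 8 mm off along their closing line. I'll correct that and then close gently to 66 mm.

{"method": "apply_moves", "body": {
  "rows": [
    {"xyz": [-3, -8, 0], "turn": [0, 0, 0], "grip": 1},
    {"xyz": [-3, -8, 0], "turn": [0, 0, 0], "grip": 1},
    {"xyz": [-3, -8, 0], "turn": [0, 0, 0], "grip": 1},
    {"xyz": [-3, -8, 0], "turn": [0, 0, 0], "grip": 0.776},
    {"xyz": [-3, -8, 0], "turn": [0, 0, 0], "grip": 0.776},
    {"xyz": [-3, -8, 0], "turn": [0, 0, 0], "grip": 0.776},
    {"xyz": [-3, -8, 0], "turn": [0, 0, 0], "grip": 0.776},
    {"xyz": [-3, -8, 0], "turn": [0, 0, 0], "grip": 0.776}
  ],
  "force": 20
}}

```text
clock: 4.02
tcp_pos: [0.4929, -0.2805, 0.1095]
orientation: [0.001, 0.061, 0.998, -0.001]
wrist_force: [-0.5, -0.5, 6.1]
finger_gap: 0.0662
grip_force: 7.3
```

Run:
```python
from h import *
togo([.492,-.278,.108],83.)
```

```text
tcp [ 0.4929 -0.2805  0.1095] yang 82.96 z [ 0.0016 -0.0019 -1.    ] shift mm [1.2 2.4 1.5] turn [-0.0017  0.0018 -0.0008] t 4.02 F [-0.55 -0.53  6.13] gap 66.2 grip 7.3
```

Gripped at 66.2 mm with 7.3 N. Lifting out.

{"method": "apply_moves", "body": {
  "rows": [
    {"xyz": [0, 0, -8], "turn": [0, 0, 0], "grip": 0.776},
    {"xyz": [0, 0, -20], "turn": [0, 0, 0], "grip": 0.776},
    {"xyz": [0, 0, -40], "turn": [0, 0, 0], "grip": 0.776},
    {"xyz": [0, 0, -60], "turn": [0, 0, 0], "grip": 0.776},
    {"xyz": [0, 0, -80], "turn": [0, 0, 0], "grip": 0.776},
    {"xyz": [0, 0, -100], "turn": [0, 0, 0], "grip": 0.776},
    {"xyz": [0, 0, -120], "turn": [0, 0, 0], "grip": 0.776},
    {"xyz": [0, 0, -125], "turn": [0, 0, 0], "grip": 0.776},
    {"xyz": [0, 0, -125], "turn": [0, 0, 0], "grip": 0.776},
    {"xyz": [0, 0, -125], "turn": [0, 0, 0], "grip": 0.776}
  ]
}}

```text
clock: 4.85
tcp_pos: [0.4921, -0.2795, 0.2326]
orientation: [-0.0, 0.061, 0.998, 0.0]
wrist_force: [0.2, 0.4, -1.1]
finger_gap: 0.0663
grip_force: 5.0
```

Run:
```python
from h import *
togo([.4523,.2922,.215],123.7)
d=cam('wrist');w=d['color'];d2=cam('scene')
cv2.imwrite('pics/w4.png',np.hstack([cv2.resize(w,(480,360)),cv2.resize(d2['color'][60:260,150:327],(318,360))]))
```

```text
tcp [ 0.4921 -0.2795  0.2326] yang 82.97 z [-5.e-04  5.e-04 -1.e+00] shift mm [109.5 562.6  17.9] turn [ 6.000e-04 -3.000e-04 -7.109e-01] t 4.85 F [ 0.21  0.41 -1.07] gap 66.3 grip 5.0
```

View pics/w4.png

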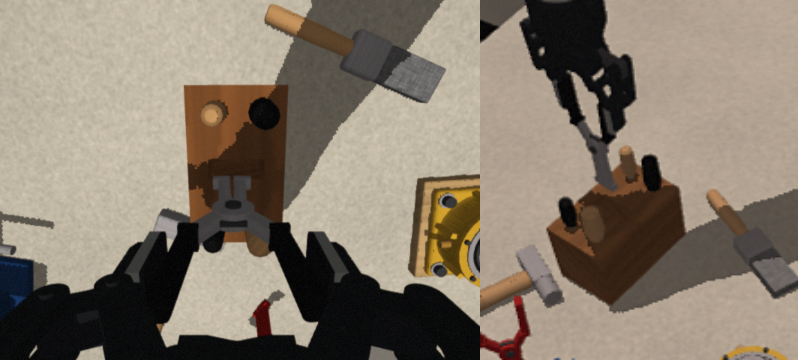

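The pliers hang free and straight in the gripper, with the nose at about (232,185) in the left panel. The block and its screwdrivers are undisturbed. Carrying them to the ring.

{"method": "apply_moves", "body": {
  "rows": [
    {"xyz": [4, 20, 0], "turn": [0, 0, -0.02], "grip": 0.77},
    {"xyz": [10, 50, 0], "turn": [0, 0, -0.08], "grip": 0.77},
    {"xyz": [17, 85, 0], "turn": [0, 0, -0.14], "grip": 0.77},
    {"xyz": [24, 122, 0], "turn": [0, 0, -0.2], "grip": 0.77},
    {"xyz": [31, 160, 0], "turn": [0, 0, -0.27], "grip": 0.77},
    {"xyz": [39, 198, 0], "turn": [0, 0, -0.34], "grip": 0.77},
    {"xyz": [46, 236, 0], "turn": [0, 0, -0.41], "grip": 0.77},
    {"xyz": [54, 274, 0], "turn": [0, 0, -0.48], "grip": 0.77},
    {"xyz": [61, 312, 0], "turn": [0, 0, -0.55], "grip": 0.77},
    {"xyz": [68, 350, 0], "turn": [0, 0, -0.61], "grip": 0.77},
    {"xyz": [76, 388, 0], "turn": [0, 0, -0.66], "grip": 0.77},
    {"xyz": [83, 425, 0], "turn": [0, 0, -0.711], "grip": 0.77}
  ]
}}

```text
clock: 5.95
tcp_pos: [0.4605, 0.154, 0.232]
orientation: [-0.001, -0.291, 0.957, 0.0]
wrist_force: [0.3, -0.3, -1.8]
finger_gap: 0.0661
grip_force: 5.0
```

Run:
```python
from h import *
togo([.4523,.2922,.215],123.7)
```

```text
tcp [0.4605 0.154  0.232 ] yang 123.85 z [-2.2e-03 -2.0e-04 -1.0e+00] shift mm [-70.1 119.3  17. ] turn [ 0.0011 -0.002   0.0026] t 5.95 F [ 0.25 -0.3  -1.81] gap 66.1 grip 5.0
```

{"method": "apply_moves", "body": {
  "rows": [
    {"xyz": [-18, 30, 0], "turn": [0, 0, 0], "grip": 0.77},
    {"xyz": [-36, 60, 5], "turn": [0, 0, 0], "grip": 0.77},
    {"xyz": [-50, 86, 10], "turn": [0, 0, 0], "grip": 0.77},
    {"xyz": [-63, 107, 10], "turn": [0, 0, 0], "grip": 0.77},
    {"xyz": [-70, 119, 10], "turn": [0, 0, 0], "grip": 0.77},
    {"xyz": [-70, 119, 10], "turn": [0, 0, 0], "grip": 0.77},
    {"xyz": [-70, 119, 10], "turn": [0, 0, 0], "grip": 0.77},
    {"xyz": [-70, 119, 10], "turn": [0, 0, 0], "grip": 0.77}
  ]
}}

```text
clock: 6.62
tcp_pos: [0.454, 0.289, 0.2228]
orientation: [-0.001, -0.29, 0.957, -0.0]
wrist_force: [-0.3, -0.3, -1.7]
finger_gap: 0.0656
grip_force: 5.0
```

Run:
```python
from h import *
import pickle
togo([.4523,.2922,.21],123.7)
d=cam('wrist');pickle.dump(d,open('w5.pkl','wb'))
cv2.imwrite('pics/w5.png',cv2.resize(d['color'][80:400,160:480],(640,640))[:600])
P=pts(d)
for thr in(35,50):
  c,R,X,r,a=ringfit(d,[.427,.2755],thr);print(c.round(4),R.round(4),gap(r,a))
```

```text
tcp [0.454  0.289  0.2228] yang 123.66 z [-9.e-04 -9.e-04 -1.e+00] shift mm [-0.3  3.6 12.8] turn [-0.0003 -0.0013 -0.0007] t 6.62 F [-0.35 -0.32 -1.72] gap 65.6 grip 5.0
[0.4269 0.275 ] 0.0259 (np.float64(11.149282945493528), np.float64(55.6322178769073))
[0.4269 0.2751] 0.0258 (np.float64(9.928870498418117), np.float64(56.74808774365637))
```

View pics/w5.png

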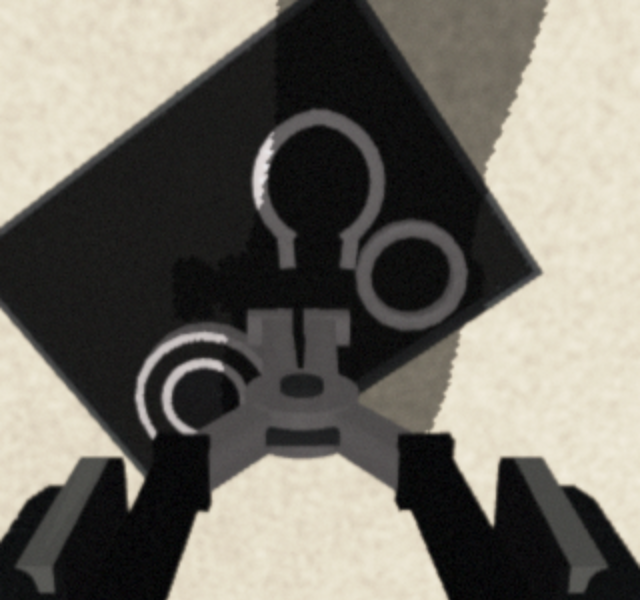

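The view shows the nose blades side by side, ending at crop (298,310). The ring ends are at (287,265) and (350,265), and the spacer is at (410,275), clear of the ring. Next I'll measure the nose relative to the tool and its height from depth.

Run:
```python
from h import *
import pickle
d=pickle.load(open('w5.pkl','rb'));P=pts(d)
p,R,s=tool()
z=P[...,2];m=(z>.09)&(z<.16);m[:, :270]=0;m[:,350:]=0
for v in range(230,262,2):
  u=np.nonzero(m[v])[0]
  if len(u): 
    q=(P[v,u]-p)@R; print(v,u.min(),u.max(),'tool mid y %.1f'%((q[:,1].min()+q[:,1].max())*500),'w %.1f'%(np.ptp(q[:,1])*1e3),'x %.1f z %.1f'%tuple(np.median(q[:,[0,2]],0)*1e3))
print((ray(d,[309.2,235.5],p[2]-.1045)-p)@R*1e3)
```

```text
234 284 324 tool mid y -6.1 w 24.1 x 6.8 z 102.3
236 284 334 tool mid y -3.0 w 29.7 x 6.6 z 98.5
238 284 334 tool mid y -2.9 w 29.3 x 6.2 z 95.7
240 284 334 tool mid y -3.0 w 29.3 x 5.7 z 93.1
242 284 334 tool mid y -2.9 w 29.3 x 5.6 z 89.4
244 284 334 tool mid y -2.9 w 29.4 x 5.5 z 85.7
246 284 334 tool mid y -3.0 w 29.5 x 5.4 z 82.3
248 284 334 tool mid y -2.9 w 29.4 x 5.2 z 79.1
250 284 334 tool mid y -3.0 w 29.5 x 5.0 z 76.1
252 284 334 tool mid y -3.0 w 29.6 x 5.1 z 72.4
254 291 328 tool mid y -2.5 w 19.8 x 5.0 z 69.2
256 291 328 tool mid y -2.6 w 19.9 x 4.9 z 66.1
258 291 328 tool mid y -2.7 w 19.9 x 4.7 z 63.5
260 291 291 tool mid y -12.7 w 0.0 x -1.7 z 78.9
[[  5.22979113  -2.94814262 104.50499578]]
```

Run:
```python
from h import *
p,R,s=tool()
tgt=np.array([.4524,.2918,.1275])-R@np.array([.0015,-.003,0])
togo(tgt,123.4)
```

```text
tcp [0.4542 0.2889 0.2231] yang 123.62 z [-6.e-04 -6.e-04 -1.e+00] shift mm [-1.7  6.5 95.6] turn [-0.0002 -0.0008  0.0039] t 6.67 F [ 0.29 -0.2  -1.2 ] gap 66.0 grip 5.0
```

{"method": "apply_moves", "body": {
  "rows": [
    {"xyz": [-2, 6, 0], "turn": [0, 0, 0.004], "grip": 0.77},
    {"xyz": [-2, 6, 15], "turn": [0, 0, 0.004], "grip": 0.77},
    {"xyz": [-2, 6, 35], "turn": [0, 0, 0.004], "grip": 0.77},
    {"xyz": [-2, 6, 55], "turn": [0, 0, 0.004], "grip": 0.77},
    {"xyz": [-2, 6, 75], "turn": [0, 0, 0.004], "grip": 0.77},
    {"xyz": [-2, 6, 90], "turn": [0, 0, 0.004], "grip": 0.77},
    {"xyz": [-2, 6, 95], "turn": [0, 0, 0.004], "grip": 0.77},
    {"xyz": [-2, 6, 95], "turn": [0, 0, 0.004], "grip": 0.77},
    {"xyz": [-2, 6, 95], "turn": [0, 0, 0.004], "grip": 0.77}
  ]
}}

```text
clock: 7.42
tcp_pos: [0.4529, 0.2959, 0.1289]
orientation: [0.0, -0.288, 0.958, 0.0]
wrist_force: [-0.0, 0.9, -0.7]
finger_gap: 0.0657
grip_force: 5.0
```

Run:
```python
from h import *
import pickle
d=cam('wrist');p,R,s=tool();pickle.dump((d,p,R),open('w6.pkl','wb'))
togo([.4523,.2922,.12],123.4)
cv2.imwrite('pics/w6.png',cv2.resize(d['color'][60:260,200:440],(720,600),interpolation=3))
P=pts(d)
z=P[...,2];m=(z>p[2]-.11)&(z<.08);m[:, :260]=0;m[:,380:]=0
for v in range(190,262,3):
  u=np.nonzero(m[v])[0]
  if len(u): 
    q=(P[v,u]-p)@R; print(v,u.min(),u.max(),'mid y %.1f'%((q[:,1].min()+q[:,1].max())*500),'w %.1f'%(np.ptp(q[:,1])*1e3),'x %.1f z %.1f'%tuple(np.median(q[:,[0,2]],0)*1e3))
for thr in(35,):
  c,Rr,X,r,a=ringfit(d,[.427,.2755],thr);print(c.round(4),Rr.round(4),gap(r,a),(np.r_[c,.007]-p)@R*1e3)
```

```text
tcp [0.4533 0.2963 0.1295] yang 123.43 z [ 1.6e-03  8.0e-04 -1.0e+00] shift mm [ 3.1 -2.8  9.5] turn [-0.0002  0.0018  0.0006] t 7.47 F [ 0.58 -0.45 -0.32] gap 66.1 grip 5.0
235 284 334 mid y -3.2 w 29.7 x 7.5 z 99.9
238 284 333 mid y -3.4 w 28.6 x 6.8 z 95.7
241 284 334 mid y -3.1 w 29.2 x 6.5 z 90.7
244 284 334 mid y -3.2 w 29.5 x 6.2 z 85.5
247 284 334 mid y -3.2 w 29.5 x 6.1 z 80.2
250 285 334 mid y -2.9 w 28.9 x 5.9 z 75.4
253 291 328 mid y -2.7 w 19.8 x 5.9 z 70.2
256 291 328 mid y -2.8 w 19.8 x 5.7 z 65.8
259 291 328 mid y -3.0 w 19.8 x 5.5 z 61.5
[0.427  0.2751] 0.0259 (np.float64(10.970168052035044), np.float64(55.24736332235976)) [ 33.81625522  -3.19918868 122.40675678]
```

View pics/w6.png

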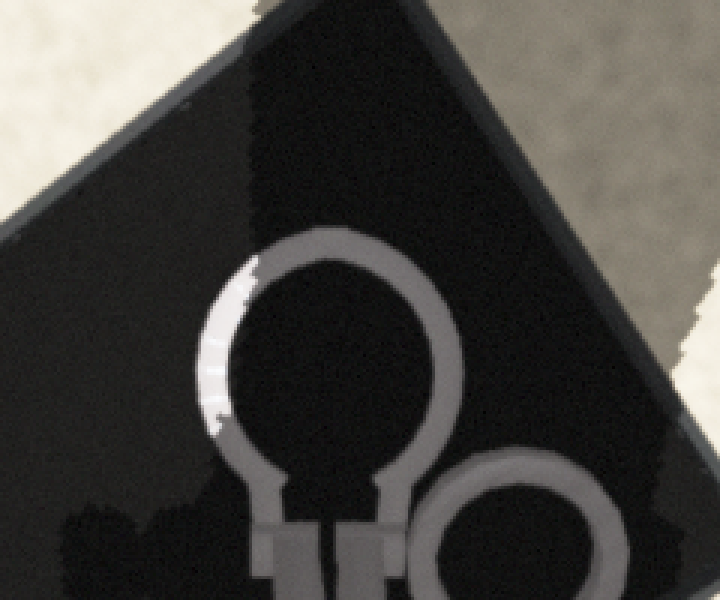

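The nose is in line with the gap: shoulders at crop (262,550) and (395,550), right over the ring ends at (268,520) and (392,520). Both have a tool-y offset of -3.2 mm, so I can go straight down.

{"method": "apply_moves", "body": {
  "rows": [
    {"xyz": [0, 0, 6], "turn": [0, 0, 0], "grip": 0.77},
    {"xyz": [0, 0, 12], "turn": [0, 0, 0], "grip": 0.77},
    {"xyz": [0, 0, 15], "turn": [0, 0, 0], "grip": 0.77},
    {"xyz": [0, 0, 17], "turn": [0, 0, 0], "grip": 0.77},
    {"xyz": [0, 0, 17], "turn": [0, 0, 0], "grip": 0.77},
    {"xyz": [0, 0, 17], "turn": [0, 0, 0], "grip": 0.77}
  ]
}}

```text
clock: 7.97
tcp_pos: [0.4524, 0.2962, 0.1112]
orientation: [-0.0, -0.288, 0.958, 0.0]
wrist_force: [0.4, -1.1, -1.6]
finger_gap: 0.066
grip_force: 5.0
```

{"method": "apply_moves", "body": {
  "rows": [
    {"xyz": [0, 0, 1], "turn": [0, 0, 0], "grip": 0.77},
    {"xyz": [0, 0, 1], "turn": [0, 0, 0], "grip": 0.77},
    {"xyz": [0, 0, 1], "turn": [0, 0, 0], "grip": 0.77}
  ]
}}

```text
clock: 8.22
tcp_pos: [0.4526, 0.2963, 0.1104]
orientation: [0.0, -0.288, 0.958, 0.0]
wrist_force: [0.9, 0.7, -0.8]
finger_gap: 0.0658
grip_force: 5.0
```

{"method": "apply_moves", "body": {
  "rows": [
    {"xyz": [0, 0, 1], "turn": [0, 0, 0], "grip": 0.77},
    {"xyz": [0, 0, 1], "turn": [0, 0, 0], "grip": 0.77},
    {"xyz": [0, 0, 1], "turn": [0, 0, 0], "grip": 0.77}
  ]
}}

```text
clock: 8.47
tcp_pos: [0.453, 0.2964, 0.1098]
orientation: [0.001, -0.288, 0.958, 0.0]
wrist_force: [-0.9, 0.0, 3.1]
finger_gap: 0.0661
grip_force: 5.3
```

{"method": "apply_moves", "body": {
  "rows": [
    {"xyz": [0, 0, 1], "turn": [0, 0, 0], "grip": 0.77},
    {"xyz": [0, 0, 1], "turn": [0, 0, 0], "grip": 0.77},
    {"xyz": [0, 0, 1], "turn": [0, 0, 0], "grip": 0.77}
  ]
}}

```text
clock: 8.72
tcp_pos: [0.4537, 0.2968, 0.1096]
orientation: [0.002, -0.288, 0.958, 0.0]
wrist_force: [0.8, 0.5, 7.2]
finger_gap: 0.0659
grip_force: 5.7
```

Contact at TCP height 0.110. I'll ease off 1 mm and squeeze halfway, enough to hold the ring without reaching the spacer.

{"method": "apply_moves", "body": {
  "rows": [
    {"xyz": [0, 0, -1], "turn": [0, 0, 0], "grip": 0.75},
    {"xyz": [0, 0, -1], "turn": [0, 0, 0], "grip": 0.72},
    {"xyz": [0, 0, -1], "turn": [0, 0, 0], "grip": 0.7},
    {"xyz": [0, 0, -1], "turn": [0, 0, 0], "grip": 0.68},
    {"xyz": [0, 0, -1], "turn": [0, 0, 0], "grip": 0.66},
    {"xyz": [0, 0, -1], "turn": [0, 0, 0], "grip": 0.645},
    {"xyz": [0, 0, -1], "turn": [0, 0, 0], "grip": 0.645},
    {"xyz": [0, 0, -1], "turn": [0, 0, 0], "grip": 0.645}
  ],
  "force": 30
}}

```text
clock: 9.38
tcp_pos: [0.4564, 0.2965, 0.1129]
orientation: [0.005, -0.288, 0.958, -0.001]
wrist_force: [1.6, -4.0, 16.5]
finger_gap: 0.0553
grip_force: 14.8
```

Run:
```python
from h import *
import pickle
d=cam('wrist');p,R,s=tool();pickle.dump((d,p,R),open('w7.pkl','wb'))
togo(p,123.4)
cv2.imwrite('pics/w7.png',cv2.resize(d['color'][100:300,200:440],(720,600),interpolation=3))
```

```text
tcp [0.4564 0.2965 0.1129] yang 123.42 z [ 9.1e-03  9.0e-04 -1.0e+00] shift mm [0. 0. 0.] turn [-0.0043  0.0081  0.0003] t 9.43 F [ 2.95 -3.74 15.16] gap 55.2 grip 14.8
```

View pics/w7.png

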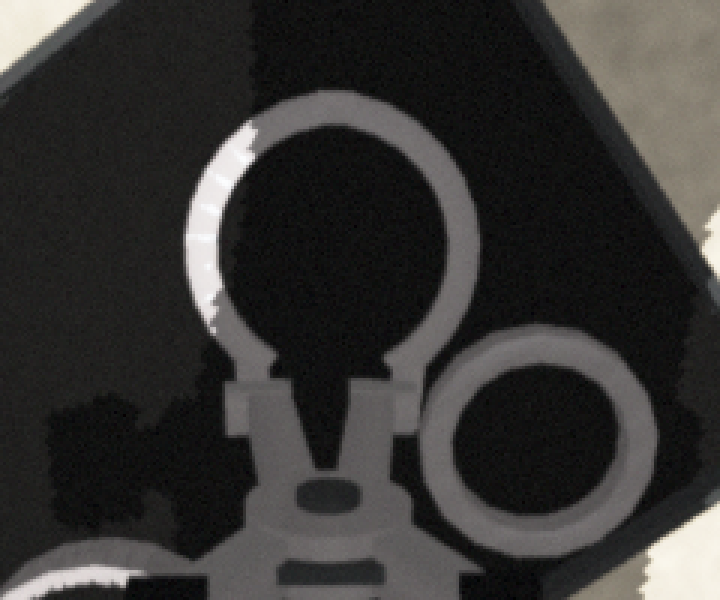

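```bash
cat >> h.py <<'E'
def spacer(d,q=(.4365,.3298)):
    g=d['color'].max(2);v,u=np.nonzero(g>38);X=ray(d,np.c_[u,v],.014)[:,:2];r=np.hypot(*(X-q).T);X=X[(r<.0262)&(r>.014)]
    X=X[(X-q)@[-.3,1]>-.004]
    f=least_squares(lambda k:np.hypot(*(X-k[:2]).T)-k[2],[*q,.02],loss='soft_l1',f_scale=.001);return f.x.round(4),len(X)
E
python3 - <<'E'
from h import *
import pickle
print(spacer(pickle.load(open('w1.pkl','rb'))),spacer(pickle.load(open('w6.pkl','rb'))[0]))
d,p,R=pickle.load(open('w7.pkl','rb'))
print(spacer(d))
c,Rr,X,r,a=ringfit(d,[.428,.275],35);print('ring',c.round(4),Rr,gap(r,a),(np.r_[c,.007]-p)@R*1e3)
E
```

```text
(array([0.4363, 0.3301, 0.0205]), 724) (array([0.4368, 0.3291, 0.0204]), 1390)
(array([0.4367, 0.3291, 0.0203]), 1584)
ring [0.4285 0.2745] 0.0267629403388467 (np.float64(16.31745416380096), np.float64(40.82491195416699)) [ 36.22255657  -2.58001002 105.59044736]
```

The spacer has not moved, and the ring is part spread. The shoulders press about 15 N, so I'll lift slowly.

{"method": "apply_moves", "body": {
  "rows": [
    {"xyz": [0, 0, -2], "turn": [0, 0, 0], "grip": 0.645},
    {"xyz": [0, 0, -4], "turn": [0, 0, 0], "grip": 0.645},
    {"xyz": [0, 0, -5], "turn": [0, 0, 0], "grip": 0.645},
    {"xyz": [0, 0, -5], "turn": [0, 0, 0], "grip": 0.645},
    {"xyz": [0, 0, -5], "turn": [0, 0, 0], "grip": 0.645}
  ]
}}

```text
clock: 9.85
tcp_pos: [0.452, 0.296, 0.1137]
orientation: [-0.001, -0.288, 0.958, -0.0]
wrist_force: [0.8, -0.6, -0.2]
finger_gap: 0.0552
grip_force: 9.3
```

Run:
```python
from h import *
import pickle
d=cam('wrist');p,R,s=tool();togo(p,123.4)
P=pts(d)
c,Rr,X,r,a=ringfit(d,[.428,.275],35);print('ring',c.round(4),Rr,gap(r,a),(np.r_[c,.007]-p)@R*1e3)
# plane of ring surface
v,u=np.nonzero(d['color'].max(2)>35);Q=P[v,u];k=(abs(np.hypot(*(Q[:,:2]-c).T)-.0267)<.002);Q=Q[k];t=Q[:,:2]-c
A=np.c_[t,np.ones(len(t))];f=np.linalg.lstsq(A,Q[:,2],rcond=None)[0];print('plane',f.round(4))
e=np.array([.833,.553]);
for lo in range(-30,30,10):
  m=(t@e>lo/1e3)&(t@e<(lo+10)/1e3);print(lo,m.sum(),np.median(Q[m,2]).round(4))
```

```text
tcp [0.452  0.2961 0.1137] yang 123.48 z [-1.2e-03 -4.0e-04 -1.0e+00] shift mm [0. 0. 0.] turn [ 0.0003 -0.0012  0.0014] t 9.9 F [ 0.9  -1.13 -0.93] gap 54.8 grip 9.3
ring [0.4248 0.2745] 0.026226400441847326 (np.float64(19.739998770784005), np.float64(44.43587171328985)) [ 34.49343893  -2.97824969 106.70883409]
plane [0.95   0.8051 0.0289]
-30 482 0.008
-20 292 0.008
-10 216 0.0078
0 199 0.0076
10 287 0.008
20 1332 0.0615
```

{"method": "apply_moves", "body": {
  "rows": [
    {"xyz": [0, 0, -2], "turn": [0, 0, 0], "grip": 0.635},
    {"xyz": [0, 0, -4], "turn": [0, 0, 0], "grip": 0.635},
    {"xyz": [0, 0, -6], "turn": [0, 0, 0], "grip": 0.635},
    {"xyz": [0, 0, -8], "turn": [0, 0, 0], "grip": 0.635},
    {"xyz": [0, 0, -10], "turn": [0, 0, 0], "grip": 0.635},
    {"xyz": [0, 0, -12], "turn": [0, 0, 0], "grip": 0.635},
    {"xyz": [0, 0, -12], "turn": [0, 0, 0], "grip": 0.635},
    {"xyz": [0, 0, -12], "turn": [0, 0, 0], "grip": 0.635}
  ]
}}

```text
clock: 10.57
tcp_pos: [0.4527, 0.2963, 0.1266]
orientation: [0.0, -0.288, 0.958, 0.0]
wrist_force: [-0.5, -1.1, -0.6]
finger_gap: 0.0543
grip_force: 9.4
```

```bash
cat >> h.py <<'E'
def heights(d,c,e,h,tol=.004):
    P=pts(d);Q=P.reshape(-1,3);Q=Q[abs(Q[:,2]-h)<tol];t=Q[:,:2]-c;rr=np.hypot(*t.T);k=(rr>.023)&(rr<.031);Q=Q[k];t=t[k]
    e=np.array(e);n=np.array([-e[1],e[0]]);al=t@e;k=al<.018
    A=np.c_[al,t@n,np.ones(len(t))][k];f=np.linalg.lstsq(A,Q[k,2],rcond=None)[0]
    print('slope along gap dir %.3f across %.3f height %.4f n %d'%(*f,k.sum()))
E
python3 - <<'E'
from h import *
import pickle
d=cam('wrist');p,R,s=tool();togo(p,123.4);pickle.dump((d,p,R),open('w8.pkl','wb'))
P=pts(d);g=d['color'].max(2)
q0=p+R@np.array([.033,-.003,.1055])  # expected ring centre
v,u=np.nonzero(g>35);Q=P[v,u];k=(np.hypot(*(Q[:,:2]-q0[:2]).T)<.034);
print('exp',q0,'hist',np.histogram(Q[k,2],bins=np.arange(.002,.05,.003)))
heights(d,q0[:2],[.833,.553],.019,.006)
print(spacer(d))
E
```

```text
tcp [0.4526 0.2962 0.1264] yang 123.47 z [ 2.e-04  2.e-04 -1.e+00] shift mm [0. 0. 0.] turn [0.     0.0003 0.0012] t 10.62 F [ 1.05  0.1  -1.53] gap 54.4 grip 9.4
exp [0.426702   0.2755194  0.02087771] hist (array([410, 375, 766, 547, 564, 334,  52,  67, 195,  66,  55,  54,  54,
        67,  58]), array([0.002, 0.005, 0.008, 0.011, 0.014, 0.017, 0.02 , 0.023, 0.026,
       0.029, 0.032, 0.035, 0.038, 0.041, 0.044, 0.047]))
slope along gap dir 0.173 across -0.025 height 0.0139 n 588
(array([0.4356, 0.331 , 0.0203]), 1513)
```

The ring's back droops, because friction is too low at half spread. I'll move 14 mm away from the spacer with the ring still held, lower until it lies flat again, and then squeeze fully.

{"method": "apply_moves", "body": {
  "rows": [
    {"xyz": [0, -3, 0], "turn": [0, 0, 0], "grip": 0.635},
    {"xyz": [0, -6, 0], "turn": [0, 0, 0], "grip": 0.635},
    {"xyz": [0, -9, 0], "turn": [0, 0, 0], "grip": 0.635},
    {"xyz": [0, -12, 0], "turn": [0, 0, 0], "grip": 0.635},
    {"xyz": [0, -14, 0], "turn": [0, 0, 0], "grip": 0.635},
    {"xyz": [0, -14, 3], "turn": [0, 0, 0], "grip": 0.635},
    {"xyz": [0, -14, 6], "turn": [0, 0, 0], "grip": 0.635},
    {"xyz": [0, -14, 9], "turn": [0, 0, 0], "grip": 0.635},
    {"xyz": [0, -14, 12], "turn": [0, 0, 0], "grip": 0.635},
    {"xyz": [0, -14, 13], "turn": [0, 0, 0], "grip": 0.635},
    {"xyz": [0, -14, 13], "turn": [0, 0, 0], "grip": 0.635},
    {"xyz": [0, -14, 13], "turn": [0, 0, 0], "grip": 0.635}
  ]
}}

```text
clock: 11.62
tcp_pos: [0.4604, 0.2847, 0.1136]
orientation: [0.0, -0.288, 0.958, 0.0]
wrist_force: [0.6, -0.7, 1.4]
finger_gap: 0.0541
grip_force: 10.0
```

Run:
```python
from h import *
import pickle
d=cam('wrist');p,R,s=tool();togo(p,123.4);pickle.dump((d,p,R),open('w9.pkl','wb'))
q0=p+R@np.array([.033,-.003,.1055])
c,Rr,X,r,a=ringfit(d,q0[:2],35);print('ring',c.round(4),Rr,gap(r,a),(np.r_[c,.007]-p)@R*1e3)
heights(d,c,R[:2,0]*-1,.008,.006)
print(spacer(d))
```

```text
tcp [0.4604 0.2846 0.1136] yang 123.48 z [ 6.e-04  2.e-04 -1.e+00] shift mm [0. 0. 0.] turn [-0.0001  0.0006  0.0014] t 11.67 F [0.06 0.13 1.67] gap 54.3 grip 10.0
ring [0.4331 0.2629] 0.026257033801933297 (np.float64(18.552009291543904), np.float64(45.72626077445138)) [ 34.77729291  -3.05939094 106.56878593]
slope along gap dir -0.006 across 0.001 height 0.0064 n 2821
(array([0.4356, 0.331 , 0.0203]), 1723)
```

{"method": "apply_moves", "body": {
  "rows": [
    {"xyz": [0, 0, 0], "turn": [0, 0, 0], "grip": 0.7},
    {"xyz": [0, 0, 0], "turn": [0, 0, 0], "grip": 0.7},
    {"xyz": [0, 0, 0], "turn": [0, 0, 0], "grip": 0.7},
    {"xyz": [2, 0, 0], "turn": [0, 0, 0], "grip": 0.7},
    {"xyz": [2, 0, 0], "turn": [0, 0, 0], "grip": 0.7},
    {"xyz": [2, 0, 0], "turn": [0, 0, 0], "grip": 0.67},
    {"xyz": [2, 0, 0], "turn": [0, 0, 0], "grip": 0.64},
    {"xyz": [2, 0, 0], "turn": [0, 0, 0], "grip": 0.62},
    {"xyz": [2, 0, 0], "turn": [0, 0, 0], "grip": 0.6},
    {"xyz": [2, 0, 0], "turn": [0, 0, 0], "grip": 0.6}
  ],
  "force": 35
}}

```text
clock: 12.5
tcp_pos: [0.4599, 0.2833, 0.1144]
orientation: [0.001, -0.288, 0.958, -0.0]
wrist_force: [1.4, -2.2, 6.0]
finger_gap: 0.051
grip_force: 13.3
```

{"method": "apply_moves", "body": {
  "rows": [
    {"xyz": [0, 0, -0.5], "turn": [0, 0, 0], "grip": 0.58},
    {"xyz": [0, 0, -1], "turn": [0, 0, 0], "grip": 0.56},
    {"xyz": [0, 0, -1], "turn": [0, 0, 0], "grip": 0.54},
    {"xyz": [0, 0, -1], "turn": [0, 0, 0], "grip": 0.52},
    {"xyz": [0, 0, -1], "turn": [0, 0, 0], "grip": 0.5},
    {"xyz": [0, 0, -1], "turn": [0, 0, 0], "grip": 0.48},
    {"xyz": [0, 0, -1], "turn": [0, 0, 0], "grip": 0.48},
    {"xyz": [0, 0, -1], "turn": [0, 0, 0], "grip": 0.48}
  ]
}}

```text
clock: 13.17
tcp_pos: [0.4607, 0.2833, 0.1163]
orientation: [0.002, -0.288, 0.958, -0.001]
wrist_force: [2.1, -2.9, 9.5]
finger_gap: 0.0436
grip_force: 34.8
```

Run:
```python
from h import *
import pickle
d=cam('wrist');p,R,s=tool();togo(p,123.4);pickle.dump((d,p,R),open('w10.pkl','wb'))
q0=p+R@np.array([.032,-.003,.1055])
c,Rr,X,r,a=ringfit(d,q0[:2],35);print('ring',c.round(4),Rr,gap(r,a),(np.r_[c,.007]-p)@R*1e3)
heights(d,c,R[:2,0]*-1,.008,.006)
print(spacer(d))
```

```text
tcp [0.4607 0.2833 0.1163] yang 123.43 z [ 5.e-03 -1.e-04 -1.e+00] shift mm [0. 0. 0.] turn [-0.0028  0.0041  0.0006] t 13.22 F [ 0.96 -3.4   9.97] gap 43.8 grip 34.9
ring [0.4356 0.2619] 0.027698042092897165 (np.float64(8.699449319709252), np.float64(55.35006950160981)) [ 33.23139873  -3.68654899 109.14060754]
slope along gap dir -0.008 across -0.003 height 0.0068 n 2811
(array([0.4356, 0.331 , 0.0203]), 1698)
```

The pliers are fully squeezed at the stop (43.8 mm, 35 N) and the ring is fully spread: mean radius 27.7 mm, level. Lifting.

{"method": "apply_moves", "body": {
  "rows": [
    {"xyz": [0, 0, -2], "turn": [0, 0, 0], "grip": 0.48},
    {"xyz": [0, 0, -4], "turn": [0, 0, 0], "grip": 0.48},
    {"xyz": [0, 0, -6], "turn": [0, 0, 0], "grip": 0.48},
    {"xyz": [0, 0, -10], "turn": [0, 0, 0], "grip": 0.48},
    {"xyz": [0, 0, -15], "turn": [0, 0, 0], "grip": 0.48},
    {"xyz": [0, 0, -20], "turn": [0, 0, 0], "grip": 0.48},
    {"xyz": [0, 0, -25], "turn": [0, 0, 0], "grip": 0.48},
    {"xyz": [0, 0, -25], "turn": [0, 0, 0], "grip": 0.48},
    {"xyz": [0, 0, -25], "turn": [0, 0, 0], "grip": 0.48}
  ]
}}

```text
clock: 13.97
tcp_pos: [0.4589, 0.2836, 0.1398]
orientation: [0.001, -0.288, 0.958, 0.0]
wrist_force: [-0.5, -0.0, -2.3]
finger_gap: 0.0437
grip_force: 35.7
```

Run:
```python
from h import *
import pickle
d=cam('wrist');p,R,s=tool();togo(p,123.4);pickle.dump((d,p,R),open('w11.pkl','wb'))
q0=p+R@np.array([.033,-.0035,.1085]);print(q0)
P=pts(d);Q=P.reshape(-1,3);k=np.hypot(*(Q[:,:2]-q0[:2]).T)<.032
print(np.histogram(Q[k,2],bins=np.arange(.0,.05,.003)))
heights(d,q0[:2],R[:2,0]*-1,q0[2],.007)
c,Rr,X,r,a=ringfit(d,q0[:2],35,h=q0[2]);print('ring',c.round(4),Rr,gap(r,a),(np.r_[c,q0[2]]-p)@R*1e3)
print(spacer(d))
```

```text
tcp [0.4587 0.2835 0.1395] yang 123.47 z [ 4.e-04  3.e-04 -1.e+00] shift mm [0. 0. 0.] turn [-0.      0.0005  0.0013] t 14.02 F [ 0.15  0.38 -1.91] gap 43.7 grip 35.7
[0.4331198  0.26237048 0.0309541 ]
(array([ 218, 5350,   25,    0,    0,    0,    0,    0,   36, 1788,  599,
         56,   77,   57,   53,   55]), array([0.   , 0.003, 0.006, 0.009, 0.012, 0.015, 0.018, 0.021, 0.024,
       0.027, 0.03 , 0.033, 0.036, 0.039, 0.042, 0.045, 0.048]))
slope along gap dir 0.024 across -0.034 height 0.0293 n 2116
ring [0.4343 0.2635] 0.027611376503978186 (np.float64(9.246319856913587), np.float64(55.964285810436934)) [ 31.37994013  -3.24761691 108.50077188]
(array([0.4356, 0.3311, 0.0203]), 1426)
```

The ring is lifted, nearly level: slopes 0.024 and -0.034. I'll level it with a small tool turn while raising and carrying it toward the spindle.

{"method": "apply_moves", "body": {
  "rows": [
    {"xyz": [0, 0, -10], "turn": [-0.005, 0.003, 0], "grip": 0.48},
    {"xyz": [0, 0, -25], "turn": [-0.01, 0.006, 0], "grip": 0.48},
    {"xyz": [0, -4, -45], "turn": [-0.016, 0.01, 0], "grip": 0.48},
    {"xyz": [0, -14, -65], "turn": [-0.022, 0.014, 0], "grip": 0.48},
    {"xyz": [-1, -32, -85], "turn": [-0.028, 0.018, 0], "grip": 0.48},
    {"xyz": [-2, -54, -100], "turn": [-0.034, 0.022, 0], "grip": 0.48},
    {"xyz": [-3, -80, -105], "turn": [-0.034, 0.022, 0], "grip": 0.48},
    {"xyz": [-4, -108, -105], "turn": [-0.034, 0.022, 0], "grip": 0.48},
    {"xyz": [-5, -136, -105], "turn": [-0.034, 0.022, 0], "grip": 0.48},
    {"xyz": [-6, -164, -105], "turn": [-0.034, 0.022, 0], "grip": 0.48},
    {"xyz": [-7, -190, -105], "turn": [-0.034, 0.022, 0], "grip": 0.48},
    {"xyz": [-7, -215, -105], "turn": [-0.034, 0.022, 0], "grip": 0.48}
  ]
}}

```text
clock: 15.02
tcp_pos: [0.5837, 0.1066, 0.2438]
orientation: [-0.016, -0.288, 0.957, 0.013]
wrist_force: [0.2, 0.4, -1.2]
finger_gap: 0.0435
grip_force: 35.8
```

Run:
```python
from h import *
togo([.647,.0196,.243],123.4)
```

```text
tcp [0.5837 0.1066 0.2438] yang 123.43 z [-0.0375  0.0163 -0.9992] shift mm [  -4.9 -107.5   -3. ] turn [ 0.0343 -0.0223  0.0009] t 15.02 F [ 0.18  0.43 -1.18] gap 43.5 grip 35.8
```

{"method": "apply_moves", "body": {
  "rows": [
    {"xyz": [-1, -20, -1], "turn": [0, 0, 0], "grip": 0.48},
    {"xyz": [-2, -42, -1], "turn": [0, 0, 0], "grip": 0.48},
    {"xyz": [-3, -62, -2], "turn": [0, 0, 0], "grip": 0.48},
    {"xyz": [-4, -80, -3], "turn": [0, 0, 0], "grip": 0.48},
    {"xyz": [-5, -93, -3], "turn": [0, 0, 0], "grip": 0.48},
    {"xyz": [-5, -100, -3], "turn": [0, 0, 0], "grip": 0.48},
    {"xyz": [-5, -101, -3], "turn": [0, 0, 0], "grip": 0.48},
    {"xyz": [-5, -101, -3], "turn": [0, 0, 0], "grip": 0.48},
    {"xyz": [-5, -101, -3], "turn": [0, 0, 0], "grip": 0.48},
    {"xyz": [-5, -101, -3], "turn": [0, 0, 0], "grip": 0.48}
  ]
}}

```text
clock: 15.85
tcp_pos: [0.6424, 0.0274, 0.244]
orientation: [-0.015, -0.288, 0.957, 0.013]
wrist_force: [-0.6, 0.4, -2.2]
finger_gap: 0.0435
grip_force: 35.8
```

Run:
```python
from h import *
import pickle
d=cam('wrist');p,R,s=tool();togo([.647,.0196,.243],123.4);D={'w':d}
for n in('top','scene'): D[n]=cam(n)
pickle.dump((D,p,R),open('w12.pkl','wb'))
q0=p+R@np.array([.031,-.0032,.110]);print('exp ring',q0.round(4))
for n,d in D.items():
  P=pts(d);Q=P.reshape(-1,3)
  def circ(X):
    f=least_squares(lambda k:np.hypot(*(X-k[:2]).T)-k[2],[*X.mean(0),np.hypot(*(X-X.mean(0)).T).mean()],loss='soft_l1',f_scale=.001);return f.x.round(4)
  k=(np.hypot(*(Q[:,:2]-q0[:2]).T)<.035)&(Q[:,2]>.105)&(Q[:,2]<.15)
  A=Q[k];print(n,'ringpts',k.sum(),np.percentile(A[:,2],[5,25,50,75,95]).round(4) if len(A) else '')
  if k.sum()>100:
    h=np.median(A[:,2]);A=A[abs(A[:,2]-h)<.005];print('  circ',circ(A[:,:2]));heights(d,circ(A[:,:2])[:2],-R[:2,0],h,.006)
  k=(np.hypot(Q[:,0]-.622,Q[:,1])<.03)&(abs(Q[:,2]-.1005)<.003);A=Q[k];print('  shaft top',k.sum(),A.mean(0).round(4),cv2.minEnclosingCircle(A[:,:2].astype(np.float32)))
  k=(np.hypot(Q[:,0]-.622,Q[:,1])<.04)&(abs(Q[:,2]-.076)<.003);A=Q[k];print('  washer',k.sum(),np.median(A[:,2]).round(4),cv2.minEnclosingCircle(A[:,:2].astype(np.float32)))
```

```text
tcp [0.6425 0.0274 0.2441] yang 123.52 z [-0.037   0.0164 -0.9992] shift mm [ 0.5 -9.   0.8] turn [ 0.0341 -0.0218  0.0025] t 15.9 F [ 0.09 -0.47 -2.33] gap 43.8 grip 35.8
exp ring [0.6143 0.0094 0.1347]
w ringpts 2872 [0.133  0.1338 0.1343 0.1351 0.1439]
  circ [0.6131 0.0089 0.0274]
slope along gap dir 0.002 across 0.001 height 0.1342 n 2174
  shaft top 2283 [6.178e-01 2.000e-04 1.009e-01] ((0.6189004778862, -0.0024958953727036715), 0.02122502587735653)
  washer 2909 0.0762 ((0.6218531727790833, -0.00044254917884245515), 0.03977053239941597)
top ringpts 0 
  shaft top 0 [nan nan nan] ((0.0, 0.0), 0.0)
  washer 11 0.0739 ((0.6234545111656189, -0.03455623239278793), 0.016700314357876778)
scene ringpts 155 [0.1312 0.1331 0.1342 0.1351 0.1422]
  circ [0.6164 0.0106 0.0277]
slope along gap dir 0.009 across 0.002 height 0.1340 n 136
  shaft top 163 [0.6239 0.0029 0.1005] ((0.6229058504104614, -0.0007033166475594044), 0.021760327741503716)
  washer 360 0.0758 ((0.6224918961524963, 0.00043902971083298326), 0.03931765630841255)<stdin>:15: RuntimeWarning: Mean of empty slice.
  ret = um.true_divide(
```

The ring is now level (slopes under 0.003), with its top at 0.134. Next I'll fit the shaft end's edge in the same wrist image.

```bash
cat >> h.py <<'E'
def shaft(d,q=(.6215,-.0005),h=.101):
    P=pts(d);Z=P[...,2]
    m=((abs(Z-h)<.0025)&(np.hypot(P[...,0]-q[0],P[...,1]-q[1])<.024)).astype(np.uint8)
    m=cv2.morphologyEx(m,cv2.MORPH_CLOSE,np.ones((5,5)));m=cv2.morphologyEx(m,cv2.MORPH_OPEN,np.ones((5,5)))
    cs,_=cv2.findContours(m,cv2.RETR_EXTERNAL,cv2.CHAIN_APPROX_NONE);c=max(cs,key=cv2.contourArea)[:,0]
    X=ray(d,c,h)[:,:2]
    # drop edge points bordering something higher (occluded by the ring)
    hi=cv2.dilate(((Z>h+.006)).astype(np.uint8),np.ones((9,9)));X=X[hi[c[:,1],c[:,0]]==0]
    f=least_squares(lambda k:np.hypot(*(X-k[:2]).T)-k[2],[*q,.018],loss='soft_l1',f_scale=.0007)
    g=least_squares(lambda k:np.hypot(*(X-k[:2]).T)-.0185,[*q],loss='soft_l1',f_scale=.0007)
    a=np.degrees(np.arctan2(*(X-g.x)[:,::-1].T))
    return f.x.round(4),g.x.round(4),len(X),np.histogram(a,bins=8,range=(-180,180))[0]
def held(d,p,R,off=(.031,-.0032,.110)):
    q=p+R@np.array(off);P=pts(d);g=(abs(P[...,2]-q[2])<.003)&(np.hypot(P[...,0]-q[0],P[...,1]-q[1])<.034)
    A=P[g];r=np.hypot(*(A[:,:2]-q[:2]).T);A=A[(r>.021)&((A-q)@R[:,0]>-.020)][:,:2]
    f=least_squares(lambda k:np.hypot(*(A-k[:2]).T)-k[2],[*q[:2],.0275],loss='soft_l1',f_scale=.002)
    return f.x.round(4),len(A)
E
python3 - <<'E'
from h import *
import pickle
D,p,R=pickle.load(open('w12.pkl','rb'))
for n in('w','scene'):print(n,shaft(D[n]),held(D[n],p,R))
print(shaft(pickle.load(open('d0.pkl','rb'))['top']),shaft(pickle.load(open('d0.pkl','rb'))['scene']))
E
```

```text
w (array([ 0.6185, -0.002 ,  0.0192]), array([ 0.6184, -0.0012]), 72, array([ 2,  0,  0,  0, 17,  9, 21, 23])) (array([0.6129, 0.0089, 0.0272]), 2320)
scene (array([ 6.215e-01, -5.000e-04,  1.800e-02]), array([ 6.215e-01, -5.000e-04]), 0, array([0, 0, 0, 0, 0, 0, 0, 0])) (array([0.6158, 0.0103, 0.0274]), 127)
(array([ 0.6216, -0.0015,  0.0192]), array([ 0.622 , -0.0011]), 41, array([3, 0, 6, 7, 6, 7, 6, 6])) (array([0.6222, 0.    , 0.0186]), array([0.6222, 0.    ]), 47, array([7, 7, 6, 6, 7, 2, 6, 6]))
```

```bash
cat >> h.py <<'E'
def sh(w):
    p,R,s=tool();print('world',w,'-> tool mm',(R.T@np.array(w)*1e3).round(1))
E
python3 - <<'E'
from h import *
sh([.0058,-.0102,0]);sh([.0058,-.0102,-.017]);sh([0,0,-.010])
E
```

```text
world [0.0058, -0.0102, 0] -> tool mm [  0.8 -11.7  -0.4]
world [0.0058, -0.0102, -0.017] -> tool mm [  0.4 -12.3  16.6]
world [0, 0, -0.01] -> tool mm [-0.2 -0.3 10. ]
```

{"method": "apply_moves", "body": {
  "rows": [
    {"xyz": [0.4, -5, 0], "turn": [0, 0, 0], "grip": 0.48},
    {"xyz": [0.8, -11.7, -0.4], "turn": [0, 0, 0], "grip": 0.48},
    {"xyz": [0.8, -11.7, -0.4], "turn": [0, 0, 0], "grip": 0.48},
    {"xyz": [0.6, -12, 8], "turn": [0, 0, 0], "grip": 0.48},
    {"xyz": [0.4, -12.3, 16.6], "turn": [0, 0, 0], "grip": 0.48},
    {"xyz": [0.4, -12.3, 16.6], "turn": [0, 0, 0], "grip": 0.48},
    {"xyz": [0.4, -12.3, 16.6], "turn": [0, 0, 0], "grip": 0.48},
    {"xyz": [0.4, -12.3, 16.6], "turn": [0, 0, 0], "grip": 0.48},
    {"xyz": [0.4, -12.3, 16.6], "turn": [0, 0, 0], "grip": 0.48}
  ]
}}

```text
clock: 16.75
tcp_pos: [0.6488, 0.0163, 0.2269]
orientation: [-0.015, -0.288, 0.957, 0.013]
wrist_force: [0.5, 0.5, -1.5]
finger_gap: 0.0434
grip_force: 35.8
```

Run:
```python
from h import *
import pickle
d=cam('wrist');p,R,s=tool();togo(p,123.4);e=cam('scene');pickle.dump((d,e,p,R),open('w13.pkl','wb'))
for n in(d,e):print(shaft(n),held(n,p,R))
heights(d,held(d,p,R)[0][:2],-R[:2,0],p[2]-.110,.006)
# image-space gap between inner ring edge and shaft: depth along ring-centre rays
c=held(d,p,R)[0][:2];P=pts(d);Q=P.reshape(-1,3);r=np.hypot(*(Q[:,:2]-c).T);a=np.degrees(np.arctan2(Q[:,1]-c[1],Q[:,0]-c[0]))
ring=(abs(Q[:,2]-(p[2]-.110))<.003)
for b in range(-180,180,30):
  k=ring&(a>=b)&(a<b+30)&(r<.034)&(r>.015)
  print(b,k.sum(),np.percentile(r[k],[3,97]).round(4) if k.sum()>10 else '')
```

```text
tcp [0.6489 0.0163 0.2271] yang 123.46 z [-0.0365  0.0163 -0.9992] shift mm [0. 0. 0.] turn [ 0.0337 -0.0215  0.0014] t 16.8 F [-0.05  0.66 -1.22] gap 43.8 grip 35.8
(array([ 0.6186, -0.0029,  0.0195]), array([ 0.619 , -0.0022]), 135, array([10,  0, 20, 23, 22, 14, 24, 22])) (array([ 0.6193, -0.0022,  0.0273]), 2317)
(array([1.0249, 0.2245, 0.4386]), array([0.6254, 0.0025]), 2, array([0, 0, 0, 0, 2, 0, 0, 0])) (array([ 6.221e-01, -6.000e-04,  2.740e-02]), 130)
slope along gap dir -0.002 across 0.001 height 0.1171 n 2171
-180 253 [0.0243 0.03  ]
-150 260 [0.0242 0.03  ]
-120 247 [0.0242 0.0299]
-90 245 [0.0243 0.0299]
-60 242 [0.0244 0.0301]
-30 238 [0.0246 0.031 ]
0 8 
30 4 
60 195 [0.0246 0.0306]
90 243 [0.0245 0.0302]
120 241 [0.0243 0.0299]
150 250 [0.0242 0.0299]
```

Ring and shaft are concentric to within 0.6 mm in both views and the ring is level. Lowering gently.

{"method": "apply_moves", "body": {
  "rows": [
    {"xyz": [-0.1, -0.1, 3], "turn": [0, 0, 0], "grip": 0.48},
    {"xyz": [-0.1, -0.2, 6], "turn": [0, 0, 0], "grip": 0.48},
    {"xyz": [-0.2, -0.3, 9], "turn": [0, 0, 0], "grip": 0.48},
    {"xyz": [-0.3, -0.4, 12], "turn": [0, 0, 0], "grip": 0.48},
    {"xyz": [-0.3, -0.5, 15], "turn": [0, 0, 0], "grip": 0.48},
    {"xyz": [-0.4, -0.6, 18], "turn": [0, 0, 0], "grip": 0.48},
    {"xyz": [-0.4, -0.7, 20], "turn": [0, 0, 0], "grip": 0.48},
    {"xyz": [-0.4, -0.7, 22], "turn": [0, 0, 0], "grip": 0.48},
    {"xyz": [-0.4, -0.7, 22], "turn": [0, 0, 0], "grip": 0.48}
  ]
}}

```text
clock: 17.6
tcp_pos: [0.6484, 0.0162, 0.2041]
orientation: [-0.016, -0.288, 0.957, 0.013]
wrist_force: [-0.4, -0.3, -1.7]
finger_gap: 0.044
grip_force: 35.8
```

Run:
```python
from h import *
import pickle
d=cam('wrist');p,R,s=tool();togo(p,123.4);e=cam('scene');pickle.dump((d,e,p,R),open('w14.pkl','wb'))
for n in(d,e):print(shaft(n,q=(.6188,-.0025) if n is d else (.6222,0)),held(n,p,R))
heights(d,held(d,p,R)[0][:2],-R[:2,0],p[2]-.110,.006)
sh([0,0,-.010])
```

```text
tcp [0.6485 0.0162 0.2045] yang 123.45 z [-0.0376  0.0164 -0.9992] shift mm [0. 0. 0.] turn [ 0.0344 -0.0223  0.0013] t 17.65 F [-1.06  0.29 -2.21] gap 43.6 grip 35.8
(array([ 0.6185, -0.0029,  0.0196]), array([ 0.6189, -0.0026]), 154, array([21, 13, 23, 18, 24, 17, 26, 12])) (array([ 0.6194, -0.0019,  0.0268]), 2759)Traceback (most recent call last):
  File "<stdin>", line 4, in <module>
  File "h.py", line 53, in shaft
    cs,_=cv2.findContours(m,cv2.RETR_EXTERNAL,cv2.CHAIN_APPROX_NONE);c=max(cs,key=cv2.contourArea)[:,0]
                                                                       ~~~^^^^^^^^^^^^^^^^^^^^^^^^
ValueError: max() iterable argument is empty
```

No contact force with the ring around the full shaft diameter. Continuing down, then creeping to the washer.

{"method": "apply_moves", "body": {
  "rows": [
    {"xyz": [-0.1, -0.1, 3], "turn": [0, 0, 0], "grip": 0.48},
    {"xyz": [-0.1, -0.2, 6], "turn": [0, 0, 0], "grip": 0.48},
    {"xyz": [-0.2, -0.3, 9], "turn": [0, 0, 0], "grip": 0.48},
    {"xyz": [-0.3, -0.4, 11], "turn": [0, 0, 0], "grip": 0.48},
    {"xyz": [-0.3, -0.5, 13], "turn": [0, 0, 0], "grip": 0.48},
    {"xyz": [-0.3, -0.5, 13], "turn": [0, 0, 0], "grip": 0.48},
    {"xyz": [-0.3, -0.5, 13], "turn": [0, 0, 0], "grip": 0.48}
  ]
}}

```text
clock: 18.28
tcp_pos: [0.6486, 0.0162, 0.1915]
orientation: [-0.016, -0.288, 0.957, 0.013]
wrist_force: [-0.1, 0.1, -1.6]
finger_gap: 0.0438
grip_force: 35.8
```

{"method": "apply_moves", "body": {
  "rows": [
    {"xyz": [0, 0, 0.5], "turn": [0, 0, 0], "grip": 0.48},
    {"xyz": [0, 0, 1], "turn": [0, 0, 0], "grip": 0.48},
    {"xyz": [0, 0, 1], "turn": [0, 0, 0], "grip": 0.48},
    {"xyz": [0, 0, 1], "turn": [0, 0, 0], "grip": 0.48}
  ]
}}

```text
clock: 18.62
tcp_pos: [0.6487, 0.0162, 0.1908]
orientation: [-0.015, -0.288, 0.957, 0.013]
wrist_force: [-0.6, 0.2, -0.8]
finger_gap: 0.0435
grip_force: 35.8
```

{"method": "apply_moves", "body": {
  "rows": [
    {"xyz": [0, 0, 0.5], "turn": [0, 0, 0], "grip": 0.48},
    {"xyz": [0, 0, 0.8], "turn": [0, 0, 0], "grip": 0.48},
    {"xyz": [0, 0, 0.8], "turn": [0, 0, 0], "grip": 0.48},
    {"xyz": [0, 0, 0.8], "turn": [0, 0, 0], "grip": 0.48}
  ]
}}

```text
clock: 18.95
tcp_pos: [0.6486, 0.0162, 0.1899]
orientation: [-0.015, -0.288, 0.957, 0.013]
wrist_force: [-0.5, 0.9, -1.6]
finger_gap: 0.0438
grip_force: 35.8
```

```bash
cat > lv.py <<'E'
from h import *
d=cam('wrist');p,R,s=tool();togo(p,123.4)
q=p+R@np.array([.031,-.0032,.110]);P=pts(d);print('exp',q.round(4))
# ring points outside shaft, above washer: heights by sector
c=np.array([.6192,-.0022]);r=np.hypot(P[...,0]-c[0],P[...,1]-c[1]);a=np.degrees(np.arctan2(P[...,1]-c[1],P[...,0]-c[0]))
for b in range(-180,180,30):
  k=(a>=b)&(a<b+30)&(r>.0255)&(r<.029);w=(a>=b)&(a<b+30)&(r>.0318)&(r<.0335)
  print(b,np.median(P[k][:,2]).round(4),'washer',np.median(P[w][:,2]).round(4))
E
python3 lv.py
```

```text
tcp [0.6486 0.0162 0.1899] yang 123.45 z [-0.0371  0.0163 -0.9992] shift mm [0. 0. 0.] turn [ 0.0341 -0.0219  0.0013] t 19.0 F [-0.21 -0.11 -1.56] gap 43.7 grip 35.8
exp [ 0.6204 -0.0018  0.0806]
-180 0.08 washer 0.0762
-150 0.0799 washer 0.0765
-120 0.08 washer 0.0762
-90 0.0802 washer 0.0762
-60 0.0803 washer 0.0763
-30 0.269 washer 0.2637
0 0.2654 washer 0.1691
30 0.2643 washer 0.1671
60 0.2688 washer 0.2196
90 0.0803 washer 0.0762
120 0.0802 washer 0.0763
150 0.0801 washer 0.0763
```

The ring is level and about 0.9 mm above the washer. A small creep until contact shows.

{"method": "apply_moves", "body": {
  "rows": [
    {"xyz": [0, 0, 0.4], "turn": [0, 0, 0], "grip": 0.48},
    {"xyz": [0, 0, 0.7], "turn": [0, 0, 0], "grip": 0.48},
    {"xyz": [0, 0, 0.7], "turn": [0, 0, 0], "grip": 0.48},
    {"xyz": [0, 0, 0.7], "turn": [0, 0, 0], "grip": 0.48}
  ]
}}

```text
clock: 19.33
tcp_pos: [0.6486, 0.0162, 0.1892]
orientation: [-0.015, -0.288, 0.957, 0.013]
wrist_force: [-0.0, 0.2, -1.1]
finger_gap: 0.0437
grip_force: 35.8
```

{"method": "apply_moves", "body": {
  "rows": [
    {"xyz": [0, 0, 0.3], "turn": [0, 0, 0], "grip": 0.48},
    {"xyz": [0, 0, 0.5], "turn": [0, 0, 0], "grip": 0.48},
    {"xyz": [0, 0, 0.5], "turn": [0, 0, 0], "grip": 0.48},
    {"xyz": [0, 0, 0.5], "turn": [0, 0, 0], "grip": 0.48},
    {"xyz": [0, 0, 0.5], "turn": [0, 0, 0], "grip": 0.48}
  ]
}}

```text
clock: 19.75
tcp_pos: [0.6486, 0.0162, 0.1888]
orientation: [-0.015, -0.288, 0.957, 0.013]
wrist_force: [-0.5, -0.1, -0.7]
finger_gap: 0.0436
grip_force: 35.9
```

```bash
python3 lv.py
```

```text
tcp [0.6486 0.0162 0.1888] yang 123.45 z [-0.0368  0.0163 -0.9992] shift mm [0. 0. 0.] turn [ 0.0339 -0.0218  0.0013] t 19.8 F [ 0.84 -0.64 -2.08] gap 43.8 grip 35.9
exp [ 0.6205 -0.0018  0.0795]
-180 0.0794 washer 0.0763
-150 0.0794 washer 0.0762
-120 0.0794 washer 0.0762
-90 0.0792 washer 0.0764
-60 0.0793 washer 0.0762
-30 0.268 washer 0.2627
0 0.2643 washer 0.1673
30 0.2632 washer 0.166
60 0.2678 washer 0.2193
90 0.0791 washer 0.0763
120 0.0793 washer 0.0762
150 0.0793 washer 0.0764
```

{"method": "apply_moves", "body": {
  "rows": [
    {"xyz": [0, 0, 0.3], "turn": [0, 0, 0], "grip": 0.48},
    {"xyz": [0, 0, 0.3], "turn": [0, 0, 0], "grip": 0.48},
    {"xyz": [0, 0, 0.3], "turn": [0, 0, 0], "grip": 0.48},
    {"xyz": [0, 0, 0.3], "turn": [0, 0, 0], "grip": 0.48}
  ]
}}

```text
clock: 20.13
tcp_pos: [0.6487, 0.0162, 0.1887]
orientation: [-0.015, -0.288, 0.957, 0.013]
wrist_force: [-0.4, 0.9, 0.9]
finger_gap: 0.0435
grip_force: 36.1
```

```bash
python3 lv.py
python3 - <<'E'
from h import *
import pickle
d=cam('wrist');p,R,s=tool();P=pts(d)
q=p+R@np.array([.031,-.0032,.110]);k=(abs(P[...,2]-.079)<.0012)&(np.hypot(P[...,0]-q[0],P[...,1]-q[1])<.034)
A=P[k][:,:2];f=least_squares(lambda k:np.hypot(*(A-k[:2]).T)-k[2],[*q[:2],.0275],loss='soft_l1',f_scale=.002);print('ring',f.x.round(4))
c=f.x[:2];r=np.hypot(*(A-c).T);a=np.degrees(np.arctan2(*(A-c)[:,::-1].T));print([np.percentile(r[(a>=b)&(a<b+40)],3).round(4) if ((a>=b)&(a<b+40)).sum()>20 else 0 for b in range(-180,180,40)])
print(shaft(d,q=(.6188,-.0025)),[np.mean([env.get_state()['wrist_force'] for _ in range(5)],0)])
E
```

```text
tcp [0.6487 0.0162 0.1887] yang 123.45 z [-0.0366  0.0163 -0.9992] shift mm [0. 0. 0.] turn [ 0.0338 -0.0216  0.0013] t 20.18 F [ 0.17 -0.14 -0.69] gap 44.0 grip 36.1
exp [ 0.6206 -0.0018  0.0793]
-180 0.0797 washer 0.0762
-150 0.0795 washer 0.0764
-120 0.0795 washer 0.0763
-90 0.0794 washer 0.0761
-60 0.0793 washer 0.0762
-30 0.268 washer 0.263
0 0.2644 washer 0.1663
30 0.2632 washer 0.1646
60 0.2677 washer 0.2199
90 0.0794 washer 0.0763
120 0.0794 washer 0.0762
150 0.0795 washer 0.0763
ring [ 0.6194 -0.0021  0.0275]
[np.float64(0.0245), np.float64(0.0245), np.float64(0.0245), np.float64(0.0244), np.float64(0.0252), 0, np.float64(0.0251), np.float64(0.0243), np.float64(0.0244)]
(array([ 0.6186, -0.0029,  0.0196]), array([ 0.6186, -0.0031]), 168, array([27, 22, 20, 27, 16, 20, 21, 15])) [array([-0.04873472,  0.29046968,  2.11397804])]
```

The ring lies level on the washer with light contact, fully spread (inner radius 24.5 mm) and clear of the shaft. The pliers are at their stop with 36 N of grip. Handing in.

```bash
python3 -c "
from workcell import ticket
print(ticket.hand_in())"
```

```text
the job is handed in; nothing more can be done
None
```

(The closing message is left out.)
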